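# Clamp a training board and ratchet its climbing holds tight

### The arm

A 6-joint arm with a two-finger parallel gripper is mounted at the origin on the work surface. World frame = base frame: x ahead of the robot, y to its left, z up, the work surface at z = 0. Lengths are in m, angles in rad, forces in N, time in s.
With the tool pointing down it reaches from about 0.35 to 0.975 m from the base axis. Payload 4.9 kg.
Tool frame: the origin (TCP) lies on the centre line of the jaws, within the pads' length; the fingertips stand 25 mm ahead of it and the grasp point (between the pads) lies 6 mm ahead of it; z points along the fingers, y is the line along which they close (so a half turn about z gives the same grasp; the last joint's range is limited). The gripper opens to 85 mm and grips with 20 to 120 N. Pads are 22 mm wide; open, the fingers measure 114 mm over their backs; the gripper's body (76 mm by 85 mm) begins 54 mm behind the grasp point. The pads swing forward as they close: fully open they stand 13 mm farther back than shut.
Start: joints at [1.183, 0.053, 1.613, -0, 1.476, -0.119], TCP at [0.166, 0.603, 0.256] pointing down, gripper open.
Joint ranges: [-3.01, 3.01], [-1.01, 2.22], [0.06, 2.58], [-1.02, 4.17], [0.09, 2.62], [-3.14, 3.14]. Speed limits (rad/s): [2.57, 2.57, 3.14, 3.14, 3.14, 3.14].

### API

Orientations are given as a unit quaternion [x, y, z, w].
In Python, from cell import bot gives the robot as it stands.
- The arm moves only by the shell command python3 -m pendant 'ROWS' [FORCE]. ROWS is JSON, a list of rows, each an object with "slide": the shift along the world's x, y, z normalised to -1 to 1, where 1 is 15 cm, a list of three; "roll": the turn about the world's z normalised to -1 to 1, where 1 is 180 degrees; "fingers": the closure, from -1 (fully open) to 1 (shut). In form: [{"slide": [x, y, z], "roll": roll, "fingers": fingers}, ...]. A call has exactly 10 rows; each row is the pose to reach, as a shift and turn from the pose commanded when the call began, turning the shorter way round; what a row does not reach only later rows make up. A row lasts 1/10 s, in which the tool goes at most 50 mm and 8.59 degrees, less where a joint would pass 70% of its speed; a pose out of reach is approached as far as the arm can. A call with a number of a shift or a turn outside -1 to 1 is refused whole. A call with a gripper value outside its range is refused whole. The fingers move at their own pace and stop on an object; FORCE is the grip in N (left out, the last holds). Time passes only in rows, so rows that repeat a pose let the fingers close, or fill a call up. It gives the time, the measured TCP pose, the force, the opening and the grip force at its end, in the units of the state.
- bot.observe(): the state, without advancing time (a new reading comes with each control period).
- bot.camera(name): name is "side" or "top" or "wrist"; returns (picture, depth): 400x640x3 uint8, red, green, blue; 400x640 float32, m along the optical axis (not along the pixel's ray), 0 where there is no reading.
- bot.camera_params(name): a dict with "fov_y" (degrees; the focal length in pixels is half the picture's height over the tangent of half this angle, whatever the lens; pixels are square), "cx", "cy" (the principal point, pixels), "R" (3x3) and "t" (3): a world point X has camera coordinates R X + t; the wrist camera has in their place "hand_eye" (4x4, takes a point from camera to tool coordinates, whose origin is the TCP and whose axes are the flange's). Camera axes: x right, y down, z forward; pixel columns grow to the right and rows downward; lengths in m; the calibration is good to about 2 mm. A picture is of the moment at which its call begins: read the wrist's pose just before it. camera_params takes no time and is no camera call.
- bot.close_job(): hands the job in; it is judged then, once.
The state is a dict: "time": time; "joints": joint angles; "dq": joint speeds; "tau": joint torques, N m; "tcp_pos": TCP position; "eef_rot": TCP orientation; "contact_force": force on the tool from outside, world axes, zero at the start; "torque": the same for the moment, N m; "finger_gap": finger opening in m; "grasp_force": force on a finger pad.
Only numpy, scipy, OpenCV 4.12 (cv2) and the standard library are available. Lean on these libraries where they do the work, as an engineer would, in place of code of your own. Each camera call takes 0.05 s, during which the arm holds its last target. There are 200 camera calls.

### The job

Turn the clamp's T-knob clockwise until its pad touches the training board, then a quarter turn more. After that, swing the ratchet wrench back and forth on each climbing hold on the board, one after the other, until every bolt is fully home at its end stop; turn the bolts with the wrench only, and keep the fingers off the holds. Finally lay the wrench flat inside the black tool tray, and leave the other things on the bench alone.

Things in the scene. Friction and masses are not known exactly. Their poses are not given: they have to be found in the camera images.
- board: Plywood training board, 220 x 410 x 18 mm, screwed flat to the bench; it cannot be moved. Origin at the centre of its underside; its y runs along its length, +x towards its rear edge (away from the robot), its top is 18 mm above its origin.
- clamp: Grey bench clamp fixed behind the board, reaching over the board's rear edge; 95 mm high to the top of its arm. Origin at bench level on the knob's vertical axis; its post stands about 70 mm to +x of the origin (away from the robot).
- knob_grip (a point): Grip point of the clamp's black T-knob, on its axis, 130 mm above the bench. The grip bar along the point's x is 52 mm long, 15 mm thick, 34 mm high (108 to 142 mm above the bench), on a 44 mm disc. Gripped across the bar it turns with the wrist about the vertical. Stiff: about 0.25 N m, 0.4 N m when clamping; it stays where it is left.
- clamp_knob (a joint): Turn of the T-knob (rad), grows clockwise seen from above, which lowers the pad 12 mm per turn (1.91 mm per rad); end stops at 0 and 7.6. The knob keeps its height. Work out the touch from the gap under the pad, or feel the turning moment rise by about 0.12 N m; after touch the pad's spring is pressed together.
- pad_face (a point): Centre of the underside of the clamp's round black rubber pad (36 mm across), under the knob and above the board; when it touches, it is level with the board's top face.
- wrench: Steel ratchet ring wrench, 0.36 kg, lying flat right side up. Origin: centre of the ring's underside; handle along its -x. Ring 52 mm inside, 75 mm outside, 30 mm high. Handle 22 mm wide, from 8 to 30 mm above the ring's underside, to a 26 mm wide foot ending 173 mm from the ring's centre. A sprung pawl in the ring drives a bolt head clockwise (seen from above) and clicks freely anticlockwise.
- wrench_grip (a point): Where to grip the wrench's handle, across it: 85 mm from the ring's centre, 19 mm above the ring's underside, at the centre of mass. Let go while its ring sits on a bolt, the wrench tips down at the handle.
- wrench_mid (a point): Middle of the wrench's length on the level of its underside, 68 mm from the ring's centre along the handle.
- tray: Black open tool tray, 270 x 140 mm outside, 28 mm high, 5 mm walls and floor, fixed to the bench; the wrench's home. Origin at the centre of its underside; its x axis is the long one.
- hold_a: Climbing hold A: resin dome on a 101 mm square foot, held captive in a 23 mm high frame on the board. Origin: centre of its underside, 18 mm above the bench; the flat top, where the ring rests, is 35 mm higher. The ring drops over the greased bolt head from above, at any angle, up to 3 mm off centre, pushed down with 5 to 10 N. None when not mounted. Holds stand over 125 mm apart.
- bolt_a (a joint): Turn of hold A's captive toothed bolt (rad): grows clockwise seen from above (tightening); 3.6 is its end stop, fully home. The head stands 50 mm above the hold's top: collar and 14 ratchet teeth 45 mm across, cone on top. It takes about 0.5 N m and stays where it is left; a stroke loses up to one tooth (0.45 rad) before the pawl catches.
- hold_b: Climbing hold B: resin dome on a 101 mm square foot, held captive in a 23 mm high frame on the board. Origin: centre of its underside, 18 mm above the bench; the flat top, where the ring rests, is 35 mm higher. The ring drops over the greased bolt head from above, at any angle, up to 3 mm off centre, pushed down with 5 to 10 N. None when not mounted. Holds stand over 125 mm apart.
- bolt_b (a joint): Turn of hold B's captive toothed bolt (rad): grows clockwise seen from above (tightening); 3.6 is its end stop, fully home. The head stands 50 mm above the hold's top: collar and 14 ratchet teeth 45 mm across, cone on top. It takes about 0.5 N m and stays where it is left; a stroke loses up to one tooth (0.45 rad) before the pawl catches.
- hold_c: Climbing hold C: resin dome on a 101 mm square foot, held captive in a 23 mm high frame on the board. Origin: centre of its underside, 18 mm above the bench; the flat top, where the ring rests, is 35 mm higher. The ring drops over the greased bolt head from above, at any angle, up to 3 mm off centre, pushed down with 5 to 10 N. None when not mounted. Holds stand over 125 mm apart.
- bolt_c (a joint): Turn of hold C's captive toothed bolt (rad): grows clockwise seen from above (tightening); 3.6 is its end stop, fully home. The head stands 50 mm above the hold's top: collar and 14 ratchet teeth 45 mm across, cone on top. It takes about 0.5 N m and stays where it is left; a stroke loses up to one tooth (0.45 rad) before the pawl catches.
- cam: Orange aluminium climbing cam, about 110 mm long; a bystander, to be left alone. Origin at its underside.
- nut_tool: Flat steel nut tool, 190 mm long; a bystander, to be left alone. Origin at its underside.
- headlamp: Compact headlamp with a rocker switch on top, 65 mm wide; a bystander, to be left alone. Origin at its underside.
- carabiner: Aluminium carabiner, 105 mm long; a bystander, to be left alone. Origin at its underside.
Not all that is in view belongs to the job. What is shaped like the hold_a but yellow is not meant. Leave any green look-alike of the hold_c alone.

How it is judged:
On the way, in this order (a step that is already met when the one before it is completed fails the run):
1. the clamp's pad has touched the board and the knob has gone on by a quarter turn (within about 35 degrees) (value of joint clamp_knob between 5.16 and 6.36 rad), for 0.3 s.
2. every hold's bolt is at its end stop (all of step 1 and value of joint each of bolt_a, bolt_b, bolt_c above 3.45 rad), for 0.2 s.
At the end, for the whole second after the job is handed in: Knob a quarter turn (90 +- 35 degrees) past the pad's first touch; every mounted hold's bolt within 0.15 rad of its end stop; the wrench flat (7 degrees), right side up on the tray's floor, within the walls, at rest (all of step 2 and x of wrench_mid in the frame of tray between -0.05 and 0.05 m and y of wrench_mid in the frame of tray between -0.045 and 0.045 m and z of wrench_mid in the frame of tray below 0.012 m and angle between wrench's own z axis and vertical below 0.12 rad and linear speed of wrench below 0.02 m/s).
It fails at once if a bystander is moved more than 30 mm (distance of any of cam, nut_tool, headlamp, carabiner from where it was at the start of the episode above 0.03 m).
It fails at once if the fingers themselves press on a hold or its bolt with over 5 N (contact force between the fingers and hold_a above 5 N or contact force between the fingers and hold_b above 5 N or contact force between the fingers and hold_c above 5 N).
Of hold_a, hold_b, hold_c only 2 to 3 are there at a start; the rules pass over those that are not, and their reading is None.
At some moment in a run one of wrench may be knocked a few centimetres aside while the robot is not near it.
It also fails if it takes over 210 s, if anything falls off the work surface, if the arm or the gripper's body presses on something with over 40 N, if the wrist force passes 120 N, or if a joint passes its speed limit or range.

## Working session

There is one attempt and no reset: what is moved stays moved. The work goes in short steps, Python scripts to look and compute and a shell command to move; the robot and the scene stay as the last step left them, time stands still between calls to the robot, and variables do not carry over. Pictures are saved under pics/ and viewed, at most 14 in all, crops included, and the job is handed in when it is done.

```bash
mkdir -p pics; ls
cat > h.py <<'E'
import numpy as np, cv2
from cell import bot
from scipy.spatial.transform import Rotation as Ro
def shot(n):
    s=bot.observe(); im,d=bot.camera(n); p=bot.camera_params(n); return s,im,d,p
def cloud(s,im,d,p):
    h,w=d.shape; f=h/2/np.tan(np.radians(p['fov_y'])/2)
    u,v=np.meshgrid(np.arange(w),np.arange(h))
    c=np.stack([(u-p['cx'])/f*d,(v-p['cy'])/f*d,d],-1)
    if 'R' in p: X=(c-np.array(p['t']))@np.array(p['R'])
    else:
        H=np.array(p['hand_eye']); t=c@H[:3,:3].T+H[:3,3]
        X=t@Ro.from_quat(s['eef_rot']).as_matrix().T+np.array(s['tcp_pos'])
    X[d==0]=np.nan
    return X
E
python3 - <<'E'
from h import *
s=bot.observe(); print(s)
for n in ['top','side']:
    s,im,d,p=shot(n); np.savez(f'/tmp/{n}0.npz',im=im,X=cloud(s,im,d,p)); cv2.imwrite(f'pics/{n}0.png',im[...,::-1]); print(p)
print(bot.camera_params('wrist'))
E
```

```text
pics
{'time': 0.0, 'joints': array([ 1.18301023e+00,  5.33506189e-02,  1.61429578e+00,  1.82252206e-05,
        1.47601590e+00, -1.19021995e-01]), 'dq': array([ 0.00038247, -0.00064196,  0.00029894,  0.00084213,  0.00083327,
       -0.0010737 ]), 'tau': array([-6.26243855e-04, -3.93680012e+01, -3.70179248e+01, -1.15987314e-04,
        7.08090258e-03,  2.49888609e-05]), 'tcp_pos': array([0.16575148, 0.60202281, 0.25506578]), 'eef_rot': array([ 1.33978751e-01,  9.90983665e-01, -9.99498158e-04, -2.68211164e-04]), 'contact_force': array([ 0.15550472, -0.11192051, -0.69852878]), 'torque': array([-0.0314528 ,  0.06568627,  0.01041691]), 'grasp_force': 0.0, 'finger_gap': 0.08557675561877126}
{'fov_y': 49.175072239777414, 'cx': 318.4367853726484, 'cy': 205.60914023839067, 'R': array([[-0.02549544, -0.99947478, -0.02000376],
       [-0.99210482,  0.02775521, -0.12230153],
       [ 0.12279251,  0.0167277 , -0.99229138]]), 't': array([-0.04453674,  0.49062781,  1.27664824])}
{'fov_y': 52.33932587840749, 'cx': 322.14335462876875, 'cy': 199.05395333252645, 'R': array([[ 0.77857067, -0.6274229 ,  0.01296957],
       [-0.45113905, -0.57394663, -0.68341702],
       [ 0.43623533,  0.52623737, -0.72991298]]), 't': array([-0.42775354,  0.24611614,  1.00433087])}
{'fov_y': 69.82430093155102, 'cx': 319.3196643595004, 'cy': 193.53086031902106, 'hand_eye': array([[ 5.29179007e-04, -9.65817519e-01, -2.59222376e-01,
         6.56683480e-02],
       [ 9.99999682e-01,  3.56474394e-04,  7.13247162e-04,
         3.85145377e-04],
       [-5.96460465e-04, -2.59222671e-01,  9.65817400e-01,
        -1.17610497e-01],
       [ 0.00000000e+00,  0.00000000e+00,  0.00000000e+00,
         1.00000000e+00]])}
```

View pics/top0.png

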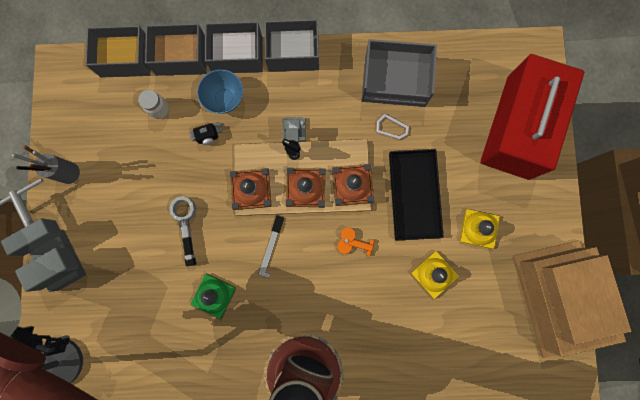

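View pics/side0.png

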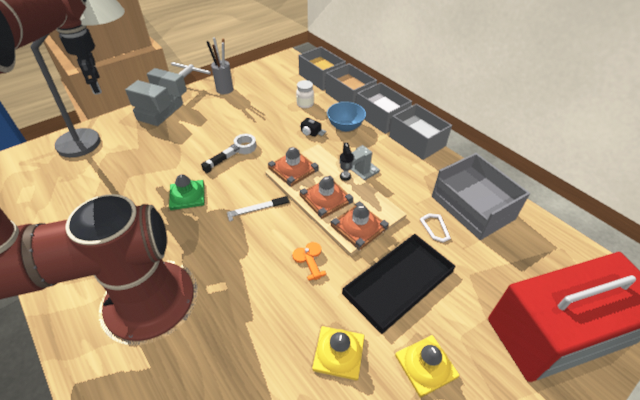

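Top view: three red holds on the board (250,187), (305,185) and (352,184). Their look-alikes off the board are yellow (480,228), (435,274) and green (212,296). The wrench is at (182,209)-(190,262), the knob at (291,150) and the tray at (416,195). The bystanders are the nut tool (272,245), cam (356,242), headlamp (206,131) and carabiner (392,127). The only wrench-like thing besides the wrench is the nut tool.

```bash
cat > meas.py <<'E'
from h import *
def circ(P):
    A=np.c_[2*P,np.ones(len(P))]; s=np.linalg.lstsq(A,(P**2).sum(1),rcond=None)[0]
    return s[:2],np.sqrt(s[2]+s[0]**2+s[1]**2)
E
python3 - <<'E'
from meas import *
z=np.load('/tmp/top0.npz'); X=z['X']; im=z['im']
print('table z',np.nanmedian(X[280:330,130:180,2]))
def reg(u0,u1,v0,v1): return X[v0:v1,u0:u1].reshape(-1,3)
for n,b in dict(h1=(230,272,165,212),h2=(284,327,165,210),h3=(332,374,163,208)).items():
    P=reg(*b); 
    print(n,'zmax',np.nanmax(P[:,2]),end=' ')
    for a,c in ((.06,.105),(.095,.115),):
        Q=P[(P[:,2]>a)&(P[:,2]<c)]; print(len(Q),Q.mean(0).round(4),(Q.min(0)+Q.max(0))[:2]/2,np.ptp(Q,0).round(3),end=' ')
    print()
# tray
g=im.max(2)<45
m=np.zeros_like(g); m[145:245,385:447]=1
P=X[(m>0)&g&(X[...,2]<.05)]; r=cv2.minAreaRect(P[:,:2].astype(np.float32)*1000); print('tray',r,np.nanmedian(P[:,2]))
# wrench
P=reg(160,215,190,270); Q=P[(P[:,2]>.012)&(P[:,2]<.06)]
r=cv2.minAreaRect(Q[:,:2].astype(np.float32)*1000); print('wrench',r,len(Q),np.median(Q[:,2]))
P=reg(160,205,190,224); Q=P[(P[:,2]>.02)&(P[:,2]<.06)]; print('ring',(Q.min(0)+Q.max(0))/2,np.ptp(Q,0),circ(Q[:,:2]))
P=reg(178,205,232,268); Q=P[(P[:,2]>.02)&(P[:,2]<.06)]; print('handle',Q.mean(0),np.ptp(Q,0))
# knob
P=reg(275,312,115,165); Q=P[(P[:,2]>.12)&(P[:,2]<.17)]; print('knob',Q.mean(0),np.ptp(Q,0),cv2.minAreaRect(Q[:,:2].astype(np.float32)*1000),len(Q))
Q=P[(P[:,2]>.085)&(P[:,2]<.107)]; print('arm',Q.mean(0),np.ptp(Q,0))
P=reg(230,375,140,165);Q=P[(P[:,2]>.012)&(P[:,2]<.024)];print('board',Q.mean(0),Q.min(0),Q.max(0))
E
```

```text
table z 0.0012539017628069218
h1 zmax 0.10833534711260918 191 [0.5434 0.1432 0.0899] [0.5491604  0.14647825] [0.049 0.044 0.045] 88 [0.5455 0.1454 0.1015] [0.54579246 0.14664799] [0.03  0.029 0.013] 
h2 zmax 0.10946540480187109 189 [ 0.5437 -0.0201  0.0912] [ 0.54669005 -0.01711776] [0.043 0.053 0.045] 88 [ 0.5458 -0.0194  0.1009] [ 0.54697903 -0.01915191] [0.029 0.029 0.014] 
h3 zmax 0.108975821039369 191 [ 0.548  -0.161   0.0916] [ 0.54860401 -0.15926522] [0.046 0.048 0.045] 92 [ 0.5499 -0.161   0.1009] [ 0.55050869 -0.16056315] [0.032 0.032 0.014] 
tray ((517.3735961914062, -349.99072265625), (267.65716552734375, 140.64642333984375), 1.331557273864746) 0.006348835694220311
wrench ((428.775390625, 334.99102783203125), (208.7087860107422, 72.77699279785156), 17.00681495666504) 734 0.03030961316441269
ring [0.48886642 0.35516187 0.02972413] [0.08230703 0.07426921 0.01935338] (array([0.49028145, 0.35336917]), np.float64(0.03312903329306457))
handle [0.37120464 0.33418941 0.03042029] [0.09857572 0.03797907 0.01945443]
knob [0.64922561 0.01266672 0.13867299] [0.03439779 0.04948405 0.02524899] ((651.0349731445312, 12.840337753295898), (51.629554748535156, 15.87237548828125), 61.91669845581055) 126
arm [0.70309299 0.01248211 0.09591286] [0.10882964 0.04448945 0.02151672]
board [ 0.65366422 -0.01753373  0.01855952] [ 0.61397669 -0.21195967  0.01200794] [0.69649676 0.19832806 0.02398335]
```

Run:
```python
from meas import *
z=np.load('/tmp/side0.npz'); X=z['X']; im=z['im']
c=im[125:205,275:405,::-1]; cv2.imwrite('pics/sidecrop.png',cv2.resize(c,None,fx=6,fy=6,interpolation=cv2.INTER_CUBIC))
for v in range(140,190,2): print(v,[tuple((X[v,u]*1000).round().tolist()) for u in (342,345,348)])
z=np.load('/tmp/top0.npz'); X=z['X']
P=X[115:165,275:312].reshape(-1,3); Q=P[(P[:,2]>.13)&(P[:,2]<.17)]; C=np.cov(Q[:,:2].T); w,V=np.linalg.eigh(C); print('bar dir',V[:,1],w)
P=X[190:270,160:215].reshape(-1,3); Q=P[(P[:,2]>.012)&(P[:,2]<.06)];w,V=np.linalg.eigh(np.cov(Q[:,:2].T)); print('wrench',V[:,1])
```

```text
140 [(784.0, 179.0, -1.0), (792.0, 172.0, -2.0), (802.0, 167.0, -3.0)]
142 [(776.0, 170.0, -1.0), (783.0, 162.0, 1.0), (794.0, 158.0, -2.0)]
144 [(nan, nan, nan), (657.0, 29.0, 141.0), (666.0, 25.0, 139.0)]
146 [(762.0, 153.0, -1.0), (652.0, 23.0, 139.0), (661.0, 19.0, 137.0)]
148 [(755.0, 145.0, -1.0), (647.0, 17.0, 138.0), (654.0, 11.0, 138.0)]
150 [(748.0, 137.0, -1.0), (645.0, 14.0, 133.0), (645.0, 1.0, 142.0)]
152 [(741.0, 129.0, -1.0), (643.0, 11.0, 129.0), (640.0, -4.0, 140.0)]
154 [(650.0, 31.0, 104.0), (642.0, 10.0, 123.0), (634.0, -11.0, 140.0)]
156 [(643.0, 23.0, 105.0), (644.0, 11.0, 113.0), (639.0, -7.0, 128.0)]
158 [(637.0, 16.0, 105.0), (641.0, 8.0, 109.0), (637.0, -9.0, 123.0)]
160 [(631.0, 10.0, 105.0), (635.0, 1.0, 109.0), (636.0, -11.0, 117.0)]
162 [(634.0, 12.0, 94.0), (635.0, 0.0, 102.0), (642.0, -6.0, 102.0)]
164 [(635.0, 13.0, 84.0), (637.0, 1.0, 92.0), (643.0, -5.0, 93.0)]
166 [(633.0, 10.0, 80.0), (635.0, -1.0, 86.0), (642.0, -6.0, 86.0)]
168 [(634.0, 10.0, 71.0), (637.0, 0.0, 77.0), (642.0, -7.0, 79.0)]
170 [(666.0, 44.0, 20.0), (638.0, 1.0, 67.0), (646.0, -4.0, 66.0)]
172 [(662.0, 39.0, 16.0), (645.0, 8.0, 50.0), (655.0, 4.0, 47.0)]
174 [(642.0, 17.0, 37.0), (647.0, 9.0, 39.0), (658.0, 7.0, 35.0)]
176 [(642.0, 17.0, 28.0), (643.0, 4.0, 37.0), (651.0, -1.0, 36.0)]
178 [(638.0, 11.0, 26.0), (642.0, 3.0, 30.0), (651.0, -2.0, 28.0)]
180 [(634.0, 7.0, 23.0), (639.0, -1.0, 25.0), (647.0, -6.0, 25.0)]
182 [(634.0, 6.0, 15.0), (642.0, 1.0, 14.0), (648.0, -7.0, 16.0)]
184 [(626.0, -2.0, 17.0), (636.0, -6.0, 14.0), (642.0, -13.0, 16.0)]
186 [(620.0, -9.0, 18.0), (629.0, -14.0, 16.0), (634.0, -21.0, 18.0)]
188 [(616.0, -14.0, 15.0), (623.0, -21.0, 16.0), (630.0, -26.0, 16.0)]
bar dir [0.46855944 0.88343198] [2.11434094e-05 2.29921159e-04]
wrench [-0.98606387 -0.16636718]
```

View pics/sidecrop.png

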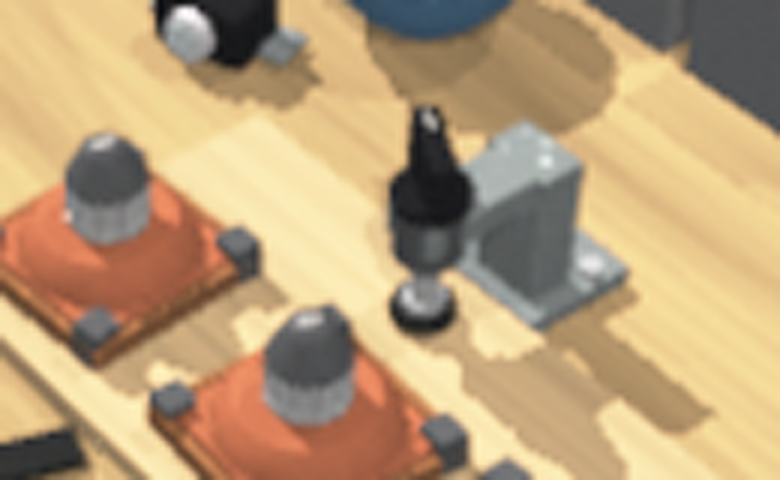

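```bash
python3 -m pendant '[{"slide":[0.81,-0.98,0],"roll":0.43,"fingers":-1},{"slide":[0.81,-0.98,0],"roll":0.43,"fingers":-1},{"slide":[0.81,-0.98,0],"roll":0.43,"fingers":-1},{"slide":[0.81,-0.98,0],"roll":0.43,"fingers":-1},{"slide":[0.81,-0.98,0],"roll":0.43,"fingers":-1},{"slide":[0.81,-0.98,0],"roll":0.43,"fingers":-1},{"slide":[0.81,-0.98,0],"roll":0.43,"fingers":-1},{"slide":[0.81,-0.98,0],"roll":0.43,"fingers":-1},{"slide":[0.81,-0.98,0],"roll":0.43,"fingers":-1},{"slide":[0.81,-0.98,0],"roll":0.43,"fingers":-1}]' 60
python3 -m pendant '[{"slide":[0.81,-0.98,0],"roll":0,"fingers":-1},{"slide":[0.81,-0.98,0],"roll":0,"fingers":-1},{"slide":[0.81,-0.98,0],"roll":0,"fingers":-1},{"slide":[0.81,-0.98,0],"roll":0,"fingers":-1},{"slide":[0.81,-0.98,0],"roll":0,"fingers":-1},{"slide":[0.81,-0.98,0],"roll":0,"fingers":-1},{"slide":[0.81,-0.98,0],"roll":0,"fingers":-1},{"slide":[0.81,-0.98,0],"roll":0,"fingers":-1},{"slide":[0.81,-0.98,0],"roll":0,"fingers":-1},{"slide":[0.81,-0.98,0],"roll":0,"fingers":-1}]'
python3 -m pendant '[{"slide":[0.81,-0.98,0],"roll":0,"fingers":-1},{"slide":[0.81,-0.98,0],"roll":0,"fingers":-1},{"slide":[0.81,-0.98,0],"roll":0,"fingers":-1},{"slide":[0.81,-0.98,0],"roll":0,"fingers":-1},{"slide":[0.81,-0.98,0],"roll":0,"fingers":-1},{"slide":[0.81,-0.98,0],"roll":0,"fingers":-1},{"slide":[0.81,-0.98,0],"roll":0,"fingers":-1},{"slide":[0.81,-0.98,0],"roll":0,"fingers":-1},{"slide":[0.81,-0.98,0],"roll":0,"fingers":-1},{"slide":[0.81,-0.98,0],"roll":0,"fingers":-1}]'
python3 - <<'E'
from meas import *
s,im,d,p=shot('wrist'); X=cloud(s,im,d,p); np.savez('/tmp/w1.npz',im=im,X=X); cv2.imwrite('pics/w1.png',im[...,::-1])
print(s['tcp_pos'],s['joints'])
k=(X[...,2]>.125)&(X[...,2]<.16)&(np.hypot(X[...,0]-.65,X[...,1]-.013)<.05); Q=X[k]
w,V=np.linalg.eigh(np.cov(Q[:,:2].T)); print(len(Q),Q.mean(0),V[:,1],cv2.minAreaRect(Q[:,:2].astype(np.float32)*1000))
E
```

```text
time: 1.1
tcp_pos: [0.2873, 0.4553, 0.2557]
eef_rot: [-0.516, 0.857, -0.0, -0.0]
contact_force: [0.3, -0.3, -0.4]
finger_gap: 0.0853
grasp_force: 0.0
time: 2.1
tcp_pos: [0.4085, 0.3092, 0.2563]
eef_rot: [-0.516, 0.857, 0.0, -0.0]
contact_force: [-0.3, -0.7, 0.6]
finger_gap: 0.0853
grasp_force: 0.0
time: 3.1
tcp_pos: [0.5301, 0.1623, 0.2564]
eef_rot: [-0.516, 0.857, -0.0, 0.0]
contact_force: [0.6, 0.8, -0.4]
finger_gap: 0.0853
grasp_force: 0.0
[0.53006566 0.16228718 0.256443  ] [ 1.62851786e-01 -1.16145124e-01  1.77770073e+00 -4.53120925e-06
  1.47979583e+00 -2.49139516e+00]
2098 [0.64808216 0.01471504 0.13743446] [0.47150974 0.88186085] ((650.7387084960938, 14.133527755737305), (51.94353485107422, 16.673259735107422), 63.3209228515625)
```

```bash
python3 -m pendant '[{"slide":[0.80,-0.99,0],"roll":0,"fingers":-1},{"slide":[0.80,-0.99,0],"roll":0,"fingers":-1},{"slide":[0.80,-0.99,0],"roll":0,"fingers":-1},{"slide":[0.80,-0.99,0],"roll":0,"fingers":-1},{"slide":[0.80,-0.99,0],"roll":0,"fingers":-1},{"slide":[0.80,-0.99,-0.2],"roll":0,"fingers":-1},{"slide":[0.80,-0.99,-0.4],"roll":0,"fingers":-1},{"slide":[0.80,-0.99,-0.6],"roll":0,"fingers":-1},{"slide":[0.80,-0.99,-0.79],"roll":0,"fingers":-1},{"slide":[0.80,-0.99,-0.79],"roll":0,"fingers":-1}]'
python3 -m pendant '[{"slide":[0,0,0],"roll":0,"fingers":1},{"slide":[0,0,0],"roll":0,"fingers":1},{"slide":[0,0,0],"roll":0,"fingers":1},{"slide":[0,0,0],"roll":0,"fingers":1},{"slide":[0,0,0],"roll":0,"fingers":1},{"slide":[0,0,0],"roll":0,"fingers":1},{"slide":[0,0,0],"roll":0,"fingers":1},{"slide":[0,0,0],"roll":0,"fingers":1},{"slide":[0,0,0],"roll":0,"fingers":1},{"slide":[0,0,0],"roll":0,"fingers":1}]' 60
python3 -c "
from h import *
s=bot.observe();print(s['tcp_pos'],s['joints'],s['torque'])"
```

```text
time: 4.15
tcp_pos: [0.6467, 0.0141, 0.1322]
eef_rot: [-0.515, 0.857, 0.003, -0.004]
contact_force: [-0.3, 0.3, -0.7]
finger_gap: 0.0853
grasp_force: 0.0
time: 5.15
tcp_pos: [0.6515, 0.0128, 0.1393]
eef_rot: [-0.515, 0.857, -0.001, 0.001]
contact_force: [1.4, -2.1, 5.2]
finger_gap: 0.0142
grasp_force: 60.7
[0.65151986 0.01275426 0.13925564] [-9.44530081e-02  2.06632660e-01  1.64604478e+00 -2.29428100e-04
  1.28608228e+00 -2.74695385e+00] [-0.14385287 -0.22030031 -0.16857786]
```

```bash
cat > st.py <<'E'
from h import *
s=bot.observe();print('STATE',s['tcp_pos'].round(4),'j',s['joints'].round(3),'F',s['contact_force'].round(1),'M',s['torque'].round(3),'gap',round(s['finger_gap'],4),round(s['time'],1))
E
python3 -m pendant '[{"slide":[0,0,0],"roll":-0.04,"fingers":1},{"slide":[0,0,0],"roll":-0.08,"fingers":1},{"slide":[0,0,0],"roll":-0.12,"fingers":1},{"slide":[0,0,0],"roll":-0.16,"fingers":1},{"slide":[0,0,0],"roll":-0.20,"fingers":1},{"slide":[0,0,0],"roll":-0.24,"fingers":1},{"slide":[0,0,0],"roll":-0.28,"fingers":1},{"slide":[0,0,0],"roll":-0.32,"fingers":1},{"slide":[0,0,0],"roll":-0.36,"fingers":1},{"slide":[0,0,0],"roll":-0.40,"fingers":1}]' 60; python3 st.py
python3 -m pendant '[{"slide":[0,0,0],"roll":-0.04,"fingers":1},{"slide":[0,0,0],"roll":-0.08,"fingers":1},{"slide":[0,0,0],"roll":-0.12,"fingers":1},{"slide":[0,0,0],"roll":-0.16,"fingers":1},{"slide":[0,0,0],"roll":-0.20,"fingers":1},{"slide":[0,0,0],"roll":-0.24,"fingers":1},{"slide":[0,0,0],"roll":-0.28,"fingers":1},{"slide":[0,0,0],"roll":-0.32,"fingers":1},{"slide":[0,0,0],"roll":-0.36,"fingers":1},{"slide":[0,0,0],"roll":-0.40,"fingers":1}]' 60; python3 st.py
```

```text
time: 6.15
tcp_pos: [0.6515, 0.013, 0.1393]
eef_rot: [0.089, 0.996, -0.0, 0.001]
contact_force: [1.2, 0.1, 5.2]
finger_gap: 0.014
grasp_force: 60.7
STATE [0.6515 0.013  0.1393] j [-0.094  0.207  1.646 -0.     1.286 -1.486] F [1.2 0.1 5.2] M [-0.11  -0.192  0.295] gap 0.014 6.2
time: 7.15
tcp_pos: [0.6516, 0.0131, 0.1393]
eef_rot: [0.657, 0.754, 0.001, 0.001]
contact_force: [2.1, -0.9, 5.0]
finger_gap: 0.014
grasp_force: 60.6
STATE [0.6516 0.0131 0.1393] j [-0.094  0.207  1.646 -0.     1.286 -0.23 ] F [ 2.1 -0.9  5. ] M [ 0.021 -0.293  0.364] gap 0.014 7.2
```

```bash
python3 -m pendant '[{"slide":[0,0,0],"roll":-0.02,"fingers":1},{"slide":[0,0,0],"roll":-0.04,"fingers":1},{"slide":[0,0,0],"roll":-0.06,"fingers":1},{"slide":[0,0,0],"roll":-0.08,"fingers":1},{"slide":[0,0,0],"roll":-0.10,"fingers":1},{"slide":[0,0,0],"roll":-0.10,"fingers":1},{"slide":[0,0,0],"roll":-0.10,"fingers":1},{"slide":[0,0,0],"roll":-0.10,"fingers":1},{"slide":[0,0,0],"roll":-0.10,"fingers":1},{"slide":[0,0,0],"roll":-0.10,"fingers":1}]' 60 >/dev/null; python3 st.py
python3 -m pendant '[{"slide":[0,0,0],"roll":-0.01,"fingers":1},{"slide":[0,0,0],"roll":-0.02,"fingers":1},{"slide":[0,0,0],"roll":-0.03,"fingers":1},{"slide":[0,0,0],"roll":-0.04,"fingers":1},{"slide":[0,0,0],"roll":-0.05,"fingers":1},{"slide":[0,0,0],"roll":-0.06,"fingers":1},{"slide":[0,0,0],"roll":-0.07,"fingers":1},{"slide":[0,0,0],"roll":-0.08,"fingers":1},{"slide":[0,0,0],"roll":-0.09,"fingers":1},{"slide":[0,0,0],"roll":-0.10,"fingers":1}]' 60 >/dev/null; python3 st.py
python3 -m pendant '[{"slide":[0,0,0],"roll":-0.01,"fingers":1},{"slide":[0,0,0],"roll":-0.02,"fingers":1},{"slide":[0,0,0],"roll":-0.03,"fingers":1},{"slide":[0,0,0],"roll":-0.04,"fingers":1},{"slide":[0,0,0],"roll":-0.05,"fingers":1},{"slide":[0,0,0],"roll":-0.06,"fingers":1},{"slide":[0,0,0],"roll":-0.07,"fingers":1},{"slide":[0,0,0],"roll":-0.08,"fingers":1},{"slide":[0,0,0],"roll":-0.09,"fingers":1},{"slide":[0,0,0],"roll":-0.10,"fingers":1}]' 60 >/dev/null; python3 st.py
python3 - <<'E'
from h import *
s,im,d,p=shot('side'); c=im[125:205,275:405,::-1]; cv2.imwrite('pics/sidecrop2.png',cv2.resize(c,None,fx=6,fy=6,interpolation=cv2.INTER_CUBIC))
X=cloud(s,im,d,p)
for v in range(176,190,1): print(v,[tuple((X[v,u]*1000).round().tolist()) for u in (342,345,348)])
E
```

```text
STATE [0.6516 0.0131 0.1393] j [-0.094  0.207  1.646  0.     1.286  0.08 ] F [3.1 0.2 5.7] M [-0.041 -0.311 -0.077] gap 0.014 8.2
STATE [0.6517 0.0131 0.1393] j [-0.094  0.207  1.646 -0.     1.286  0.394] F [2.7 0.8 4.8] M [-0.037 -0.393  0.351] gap 0.0137 9.2
STATE [0.6518 0.013  0.1393] j [-0.094  0.207  1.646 -0.     1.285  0.709] F [2.6 0.4 4.9] M [-0.018 -0.367  0.392] gap 0.0138 10.2
176 [(642.0, 16.0, 28.0), (647.0, 8.0, 32.0), (654.0, 3.0, 31.0)]
177 [(640.0, 14.0, 27.0), (646.0, 7.0, 29.0), (653.0, 1.0, 29.0)]
178 [(640.0, 14.0, 22.0), (643.0, 4.0, 28.0), (656.0, 3.0, 21.0)]
179 [(635.0, 8.0, 26.0), (643.0, 3.0, 24.0), (650.0, -3.0, 25.0)]
180 [(635.0, 8.0, 21.0), (639.0, -1.0, 25.0), (646.0, -8.0, 27.0)]
181 [(633.0, 6.0, 20.0), (637.0, -4.0, 25.0), (651.0, -3.0, 15.0)]
182 [(632.0, 4.0, 18.0), (639.0, -2.0, 18.0), (647.0, -7.0, 17.0)]
183 [(628.0, 0.0, 18.0), (637.0, -4.0, 16.0), (643.0, -12.0, 19.0)]
184 [(628.0, -1.0, 15.0), (632.0, -10.0, 19.0), (640.0, -15.0, 19.0)]
185 [(625.0, -4.0, 15.0), (631.0, -11.0, 17.0), (641.0, -14.0, 12.0)]
186 [(621.0, -9.0, 17.0), (628.0, -14.0, 16.0), (636.0, -20.0, 16.0)]
187 [(617.0, -13.0, 18.0), (626.0, -17.0, 16.0), (632.0, -24.0, 17.0)]
188 [(614.0, -17.0, 19.0), (623.0, -21.0, 17.0), (630.0, -27.0, 16.0)]
189 [(602.0, -29.0, 31.0), (617.0, -27.0, 21.0), (627.0, -30.0, 16.0)]
```

View pics/sidecrop2.png

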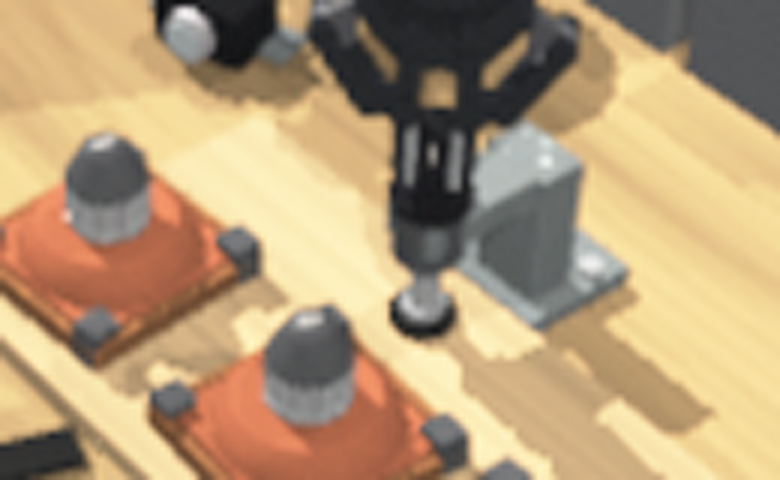

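Side crop: the pad (crop 423,318) has come down about 8 crop px and sits almost on the board. I'll keep going in small steps and watch the moment.

```bash
cat > padshift.py <<'E'
from h import *
a=cv2.imread('pics/side0.png'); s,im,d,p=shot('side'); b=im[...,::-1].copy()
A=cv2.cvtColor(a,6).astype(np.float32);B=cv2.cvtColor(b,6).astype(np.float32)
T=A[171:183,338:353]; best=[]
up=lambda I:cv2.resize(I,None,fx=10,fy=10,interpolation=cv2.INTER_CUBIC)
R=cv2.matchTemplate(up(B[165:195,335:356]),up(T),cv2.TM_CCOEFF_NORMED); i=np.unravel_index(R.argmax(),R.shape); print('shift px row',i[0]/10-6,'col',i[1]/10-3,R.max())
R_,t=np.array(p['R']),np.array(p['t']); f=200/np.tan(np.radians(p['fov_y']/2))
q=[]
for z in (.03,.024): c=R_@np.array([.65,.013,z])+t; q.append(f*c[1]/c[2])
print('px per mm',(q[1]-q[0])/6)
E
python3 padshift.py
python3 -m pendant '[{"slide":[0,0,0],"roll":-0.01,"fingers":1},{"slide":[0,0,0],"roll":-0.02,"fingers":1},{"slide":[0,0,0],"roll":-0.03,"fingers":1},{"slide":[0,0,0],"roll":-0.04,"fingers":1},{"slide":[0,0,0],"roll":-0.05,"fingers":1},{"slide":[0,0,0],"roll":-0.06,"fingers":1},{"slide":[0,0,0],"roll":-0.07,"fingers":1},{"slide":[0,0,0],"roll":-0.08,"fingers":1},{"slide":[0,0,0],"roll":-0.09,"fingers":1},{"slide":[0,0,0],"roll":-0.10,"fingers":1}]' 60 >/dev/null; python3 st.py
python3 padshift.py;python3 st.py
python3 -m pendant '[{"slide":[0,0,0],"roll":-0.01,"fingers":1},{"slide":[0,0,0],"roll":-0.02,"fingers":1},{"slide":[0,0,0],"roll":-0.03,"fingers":1},{"slide":[0,0,0],"roll":-0.04,"fingers":1},{"slide":[0,0,0],"roll":-0.05,"fingers":1},{"slide":[0,0,0],"roll":-0.06,"fingers":1},{"slide":[0,0,0],"roll":-0.07,"fingers":1},{"slide":[0,0,0],"roll":-0.08,"fingers":1},{"slide":[0,0,0],"roll":-0.09,"fingers":1},{"slide":[0,0,0],"roll":-0.10,"fingers":1}]' 60 >/dev/null; python3 st.py
python3 padshift.py;python3 st.py
```

```text
shift px row 0.7000000000000002 col 0.0 0.9791108
px per mm 0.2315006703089916
STATE [0.6518 0.013  0.1393] j [-0.094  0.207  1.646 -0.     1.285  1.023] F [3.7 0.1 4.9] M [-0.125 -0.419  0.412] gap 0.0141 11.2
shift px row 0.7000000000000002 col 0.0 0.97875065
px per mm 0.2315006703089916
STATE [0.6518 0.013  0.1393] j [-0.094  0.207  1.646 -0.     1.285  1.024] F [ 3.5 -0.3  4.4] M [-0.094 -0.439  0.29 ] gap 0.0138 11.3
STATE [0.6518 0.0129 0.1393] j [-0.094  0.207  1.646 -0.     1.285  1.337] F [ 2.4 -0.5  5.2] M [-0.117 -0.391  0.453] gap 0.0138 12.3
shift px row 0.7000000000000002 col 0.0 0.97876245
px per mm 0.2315006703089916
STATE [0.6518 0.0129 0.1393] j [-0.094  0.207  1.646 -0.     1.285  1.338] F [ 3.2 -1.2  4.3] M [-0.139 -0.373  0.251] gap 0.0139 12.3
```

```bash
cat > edge.py <<'E'
from h import *
def edge(g):
    out=[]
    for u in range(340,351):
        c=g[174:192,u]; lo=c[:9].min(); i=c[:10].argmin(); hi=np.median(c[11:15]); seg=c[i:13]
        out.append(174+i+np.sum((hi-seg)/(hi-lo)).round(2))
    return np.array(out)
E
python3 - <<'E'
from edge import *
a=cv2.cvtColor(cv2.imread('pics/side0.png'),6).astype(float); s,im,d,p=shot('side'); cv2.imwrite('pics/side_now.png',im[...,::-1]); b=cv2.cvtColor(im,7).astype(float)
print(a[172:190,341:350:2].astype(int).T); print(b[172:190,341:350:2].astype(int).T)
ea,eb=edge(a),edge(b); print(ea,eb,(eb-ea).round(2),np.median(eb-ea))
E
```

```text
[[173 125 115  97  59  44  40  96 172 216 223 220 222 229 223 200 169 139]
 [149 177 199 187 149  93  43  41  85 166 219 231 233 231 228 229 228 203]
 [136 136 132 156 165 111  52  38  70 126 164 211 235 235 233 229 229 231]
 [139 141 135 140 133  95  36  32  93 150 171 176 212 235 235 235 233 229]
 [187 141 128  87  65  35  38  89 151 177 172 170 211 236 235 235 235 235]]
[[220 186 134 128 102  62  46  56 152 219 229 226 227 233 229 207 174 144]
 [168 148 167 188 193 156  95  45  43 150 221 236 238 235 233 234 233 210]
 [141 140 141 142 166 172 116  54  40  91 188 233 238 238 237 234 233 235]
 [137 144 146 141 147 138  97  35  35 108 166 220 239 238 239 239 236 234]
 [220 192 147 133  84  55  36  53 111 161 180 203 233 240 239 239 239 238]]
[176.14 179.53 180.77 181.1  181.49 181.78 181.85 181.84 181.63 181.18
 181.04] [177.25 180.01 181.19 181.46 181.83 181.96 182.21 182.09 181.83 181.42
 181.31] [1.11 0.48 0.42 0.36 0.34 0.18 0.36 0.25 0.2  0.24 0.27] 0.3400000000000034
```

Run:
```python
from h import *
from scipy.ndimage import shift as sh
a=cv2.imread('pics/side0.png').astype(float).mean(2); b=cv2.imread('pics/side_now.png').astype(float).mean(2)
for rows in ((173,180),(174,180),(175,180),(176,181)):
  for cols in ((341,350),(342,349)):
    r=[]
    for dy in np.arange(0,2.01,.05):
        w=sh(a,(dy,0),order=1)[rows[0]:rows[1]+1,cols[0]:cols[1]]; bb=b[rows[0]:rows[1]+1,cols[0]:cols[1]]
        g,o=np.polyfit(w.ravel(),bb.ravel(),1); r.append(np.abs(g*w+o-bb).mean())
    print(rows,cols,'dy',0.05*np.argmin(r),min(r))
```

```text
(173, 180) (341, 350) dy 0.9500000000000001 4.196415082952072
(173, 180) (342, 349) dy 1.0 2.726064955590096
(174, 180) (341, 350) dy 0.9500000000000001 4.275372490876237
(174, 180) (342, 349) dy 1.0 2.7220171324787152
(175, 180) (341, 350) dy 0.9500000000000001 4.241226243654459
(175, 180) (342, 349) dy 1.0 2.498469735536157
(176, 181) (341, 350) dy 0.8500000000000001 6.314875417313975
(176, 181) (342, 349) dy 0.9 5.655099268845642
```

```bash
python3 -m pendant '[{"slide":[0,0,0],"roll":-0.03,"fingers":1},{"slide":[0,0,0],"roll":-0.06,"fingers":1},{"slide":[0,0,0],"roll":-0.09,"fingers":1},{"slide":[0,0,0],"roll":-0.12,"fingers":1},{"slide":[0,0,0],"roll":-0.15,"fingers":1},{"slide":[0,0,0],"roll":-0.18,"fingers":1},{"slide":[0,0,0],"roll":-0.21,"fingers":1},{"slide":[0,0,0],"roll":-0.24,"fingers":1},{"slide":[0,0,0],"roll":-0.27,"fingers":1},{"slide":[0,0,0],"roll":-0.30,"fingers":1}]' 100 >/dev/null; python3 st.py
python3 -m pendant '[{"slide":[0,0,0],"roll":-0.01,"fingers":1},{"slide":[0,0,0],"roll":-0.02,"fingers":1},{"slide":[0,0,0],"roll":-0.03,"fingers":1},{"slide":[0,0,0],"roll":-0.04,"fingers":1},{"slide":[0,0,0],"roll":-0.05,"fingers":1},{"slide":[0,0,0],"roll":-0.06,"fingers":1},{"slide":[0,0,0],"roll":-0.06,"fingers":1},{"slide":[0,0,0],"roll":-0.06,"fingers":1},{"slide":[0,0,0],"roll":-0.06,"fingers":1},{"slide":[0,0,0],"roll":-0.06,"fingers":1}]' >/dev/null; python3 st.py
python3 -m pendant '[{"slide":[0,0,0],"roll":-0.01,"fingers":1},{"slide":[0,0,0],"roll":-0.02,"fingers":1},{"slide":[0,0,0],"roll":-0.03,"fingers":1},{"slide":[0,0,0],"roll":-0.03,"fingers":1},{"slide":[0,0,0],"roll":-0.03,"fingers":1},{"slide":[0,0,0],"roll":-0.03,"fingers":1},{"slide":[0,0,0],"roll":-0.03,"fingers":1},{"slide":[0,0,0],"roll":-0.03,"fingers":1},{"slide":[0,0,0],"roll":-0.03,"fingers":1},{"slide":[0,0,0],"roll":-0.03,"fingers":1}]' >/dev/null; python3 st.py
```

```text
STATE [0.6518 0.0128 0.1394] j [-9.400e-02  2.070e-01  1.646e+00 -1.000e-03  1.286e+00  2.282e+00] F [ 3.  -1.3  6.1] M [-0.182 -0.292  0.385] gap 0.0133 13.4
STATE [0.6517 0.0127 0.1394] j [-0.094  0.207  1.646 -0.     1.286  2.467] F [ 1.9 -0.9  5.9] M [-0.126 -0.263  0.18 ] gap 0.0131 14.4
STATE [0.6517 0.0127 0.1394] j [-9.400e-02  2.070e-01  1.646e+00 -1.000e-03  1.286e+00  2.561e+00] F [ 1.4 -1.3  5.9] M [-0.168 -0.288  0.173] gap 0.0134 15.4
```

```bash
python3 -m pendant '[{"slide":[0,0,0],"roll":-0.006,"fingers":1},{"slide":[0,0,0],"roll":-0.012,"fingers":1},{"slide":[0,0,0],"roll":-0.018,"fingers":1},{"slide":[0,0,0],"roll":-0.024,"fingers":1},{"slide":[0,0,0],"roll":-0.03,"fingers":1},{"slide":[0,0,0],"roll":-0.036,"fingers":1},{"slide":[0,0,0],"roll":-0.042,"fingers":1},{"slide":[0,0,0],"roll":-0.048,"fingers":1},{"slide":[0,0,0],"roll":-0.054,"fingers":1},{"slide":[0,0,0],"roll":-0.06,"fingers":1}]'  >/dev/null; python3 st.py
python3 -m pendant '[{"slide":[0,0,0],"roll":-0.006,"fingers":1},{"slide":[0,0,0],"roll":-0.012,"fingers":1},{"slide":[0,0,0],"roll":-0.018,"fingers":1},{"slide":[0,0,0],"roll":-0.024,"fingers":1},{"slide":[0,0,0],"roll":-0.03,"fingers":1},{"slide":[0,0,0],"roll":-0.03,"fingers":1},{"slide":[0,0,0],"roll":-0.03,"fingers":1},{"slide":[0,0,0],"roll":-0.03,"fingers":1},{"slide":[0,0,0],"roll":-0.03,"fingers":1},{"slide":[0,0,0],"roll":-0.03,"fingers":1}]'  >/dev/null; python3 st.py
python3 -m pendant '[{"slide":[0,0,0],"roll":-0.006,"fingers":1},{"slide":[0,0,0],"roll":-0.012,"fingers":1},{"slide":[0,0,0],"roll":-0.018,"fingers":1},{"slide":[0,0,0],"roll":-0.024,"fingers":1},{"slide":[0,0,0],"roll":-0.03,"fingers":1},{"slide":[0,0,0],"roll":-0.03,"fingers":1},{"slide":[0,0,0],"roll":-0.03,"fingers":1},{"slide":[0,0,0],"roll":-0.03,"fingers":1},{"slide":[0,0,0],"roll":-0.03,"fingers":1},{"slide":[0,0,0],"roll":-0.03,"fingers":1}]'  >/dev/null; python3 st.py
```

```text
STATE [0.6517 0.0127 0.1394] j [-9.400e-02  2.070e-01  1.646e+00 -1.000e-03  1.286e+00  2.750e+00] F [ 2.3 -2.1  5.2] M [-0.204 -0.258  0.368] gap 0.0131 16.4
STATE [0.6516 0.0127 0.1394] j [-9.400e-02  2.070e-01  1.646e+00 -2.000e-03  1.286e+00  2.840e+00] F [ 2.  -1.2  5.1] M [-0.201 -0.287  1.606] gap 0.0133 17.4
STATE [0.6517 0.0128 0.1395] j [-0.093  0.207  1.646 -0.003  1.286  2.93 ] F [ 1.8 -2.2  5.3] M [-0.252 -0.22   3.381] gap 0.0135 18.4
```

The end stop (7.6) is felt at j6≈2.77, which puts first touch about 2.1 rad into the turn and agrees with the pad image. I'll back off to 5.76, which is j6≈0.92.

```bash
python3 -m pendant '[{"slide":[0,0,0],"roll":0.04,"fingers":1},{"slide":[0,0,0],"roll":0.08,"fingers":1},{"slide":[0,0,0],"roll":0.12,"fingers":1},{"slide":[0,0,0],"roll":0.16,"fingers":1},{"slide":[0,0,0],"roll":0.2,"fingers":1},{"slide":[0,0,0],"roll":0.24,"fingers":1},{"slide":[0,0,0],"roll":0.28,"fingers":1},{"slide":[0,0,0],"roll":0.32,"fingers":1},{"slide":[0,0,0],"roll":0.36,"fingers":1},{"slide":[0,0,0],"roll":0.40,"fingers":1}]'  >/dev/null; python3 st.py
python3 -m pendant '[{"slide":[0,0,0],"roll":0.04,"fingers":1},{"slide":[0,0,0],"roll":0.08,"fingers":1},{"slide":[0,0,0],"roll":0.12,"fingers":1},{"slide":[0,0,0],"roll":0.16,"fingers":1},{"slide":[0,0,0],"roll":0.2,"fingers":1},{"slide":[0,0,0],"roll":0.245,"fingers":1},{"slide":[0,0,0],"roll":0.245,"fingers":1},{"slide":[0,0,0],"roll":0.245,"fingers":1},{"slide":[0,0,0],"roll":0.245,"fingers":1},{"slide":[0,0,0],"roll":0.245,"fingers":1}]'  >/dev/null; python3 st.py
python3 -m pendant '[{"slide":[0,0,0],"roll":0,"fingers":-1},{"slide":[0,0,0],"roll":0,"fingers":-1},{"slide":[0,0,0],"roll":0,"fingers":-1},{"slide":[0,0,0],"roll":0,"fingers":-1},{"slide":[0,0,0.2],"roll":0,"fingers":-1},{"slide":[0,0,0.4],"roll":0,"fingers":-1},{"slide":[0,0,0.6],"roll":0,"fingers":-1},{"slide":[0,0,0.8],"roll":0,"fingers":-1},{"slide":[0,0,1],"roll":0,"fingers":-1},{"slide":[0,0,1],"roll":0,"fingers":-1}]'  >/dev/null; python3 st.py
python3 - <<'E'
from meas import *
s,im,d,p=shot('top'); X=cloud(s,im,d,p); cv2.imwrite('pics/top1.png',im[...,::-1])
P=X[180:290,150:225].reshape(-1,3); Q=P[(P[:,2]>.012)&(P[:,2]<.06)]
w,V=np.linalg.eigh(np.cov(Q[:,:2].T)); print('wrench',V[:,1],len(Q),cv2.minAreaRect(Q[:,:2].astype(np.float32)*1000))
E
```

```text
STATE [0.6518 0.0129 0.1394] j [-0.094  0.207  1.646 -0.     1.285  1.677] F [ 2.5 -0.3  5.4] M [-0.113 -0.347 -0.046] gap 0.0134 19.4
STATE [0.6518 0.013  0.1394] j [-0.094  0.207  1.646 -0.     1.286  0.911] F [3.  0.4 6.3] M [-0.046 -0.378  0.355] gap 0.0134 20.4
STATE [0.6525 0.0129 0.294 ] j [-0.094  0.092  1.509  0.     1.531  0.913] F [ 0.8 -0.   0.6] M [0.012 0.028 0.011] gap 0.0854 21.4
wrench [-0.94189211 -0.33591555] 973 ((385.4659423828125, 320.0225830078125), (302.36639404296875, 79.40532684326172), 19.05894660949707)
```

```bash
python3 -m pendant '[{"slide":[-0.82,0.99,0],"roll":-0.125,"fingers":-1},{"slide":[-0.82,0.99,0],"roll":-0.125,"fingers":-1},{"slide":[-0.82,0.99,0],"roll":-0.125,"fingers":-1},{"slide":[-0.82,0.99,0],"roll":-0.125,"fingers":-1},{"slide":[-0.82,0.99,0],"roll":-0.125,"fingers":-1},{"slide":[-0.82,0.99,0],"roll":-0.125,"fingers":-1},{"slide":[-0.82,0.99,0],"roll":-0.125,"fingers":-1},{"slide":[-0.82,0.99,0],"roll":-0.125,"fingers":-1},{"slide":[-0.82,0.99,0],"roll":-0.125,"fingers":-1},{"slide":[-0.82,0.99,0],"roll":-0.125,"fingers":-1}]' >/dev/null
python3 -m pendant '[{"slide":[-0.82,0.99,0],"roll":0,"fingers":-1},{"slide":[-0.82,0.99,0],"roll":0,"fingers":-1},{"slide":[-0.82,0.99,0],"roll":0,"fingers":-1},{"slide":[-0.82,0.99,0],"roll":0,"fingers":-1},{"slide":[-0.82,0.99,0],"roll":0,"fingers":-1},{"slide":[-0.82,0.99,0],"roll":0,"fingers":-1},{"slide":[-0.82,0.99,0],"roll":0,"fingers":-1},{"slide":[-0.82,0.99,0],"roll":0,"fingers":-1},{"slide":[-0.82,0.99,0],"roll":0,"fingers":-1},{"slide":[-0.82,0.99,0],"roll":0,"fingers":-1}]' >/dev/null; python3 st.py
python3 - <<'E'
from meas import *
s,im,d,p=shot('wrist'); X=cloud(s,im,d,p); np.savez('/tmp/w2.npz',im=im,X=X); cv2.imwrite('pics/w2.png',im[...,::-1])
z=X[...,2]; m=(z>.014)&(z<.05)&(np.hypot(X[...,0]-.43,X[...,1]-.34)<.18)
n,l,st,c=cv2.connectedComponentsWithStats(m.astype(np.uint8)); i=1+st[1:,4].argmax(); Q=X[l==i]
w,V=np.linalg.eigh(np.cov(Q[:,:2].T)); print(st[i],Q.mean(0),V[:,1],cv2.minAreaRect(Q[:,:2].astype(np.float32)*1000))
a=V[:,1]*np.sign(V[0,1]); t=Q[:,:2]@a; 
e=t.max(); R=Q[t>e-.065]; print('ring',circ(R[:,:2]),'tip',e, 'foot',t.min(), 'len',e-t.min())
# inner/outer by angle fit
H=Q[(t<e-.09)]; bins=[H[(H[:,:2]@a>q)&(H[:,:2]@a<q+.01)] for q in np.arange(t.min()+.005,e-.1,.012)]
C=np.array([(b[:,:2].min(0)*0+np.median(b[:,:2],0)) for b in bins if len(b)>5]); w,V2=np.linalg.eigh(np.cov(C.T)); print('handle axis',V2[:,1],C.mean(0))
t2=bot.observe()['tcp_pos']; print(t2)
E
```

```text
STATE [0.405  0.3094 0.2877] j [ 0.506 -0.245  1.838 -0.     1.548  1.908] F [ 0.7 -0.4 -0.5] M [ 0.001 -0.012  0.015] gap 0.0853 23.4
[ 266   60   59  162 3347] [0.44156734 0.34740702 0.0294408 ] [-0.98646639 -0.16396358] ((427.4179992675781, 343.7896423339844), (207.33038330078125, 71.50691223144531), 10.0750732421875)
ring (array([0.4946308 , 0.35514669]), np.float64(0.031075719213044663)) tip 0.5816157135393788 foot 0.3743456212272396 len 0.20727009231213922
handle axis [-0.98710674 -0.1600634 ] [0.38210814 0.33744262]
[0.40493651 0.30953769 0.28775022]
```

View pics/w2.png

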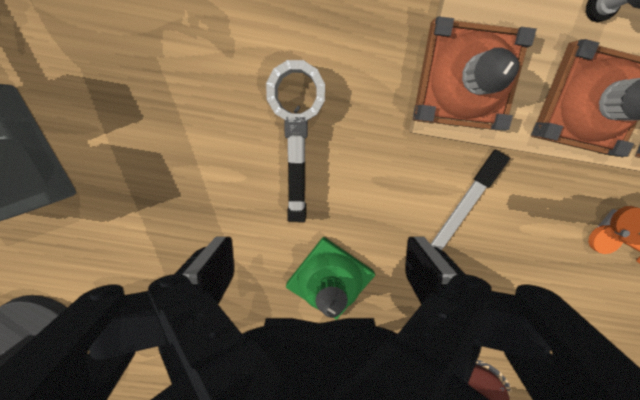

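Wrist view: the wrench's ring is at (296,91) and its foot at (297,215), still where it started. The green look-alike is at (331,275). I'm going down to the handle.

```bash
python3 -m pendant '[{"slide":[0.04,0.21,0],"roll":0,"fingers":-1},{"slide":[0.04,0.21,-0.3],"roll":0,"fingers":-1},{"slide":[0.04,0.21,-0.6],"roll":0,"fingers":-1},{"slide":[0.04,0.21,-0.9],"roll":0,"fingers":-1},{"slide":[0.04,0.21,-0.9],"roll":0,"fingers":-1},{"slide":[0.04,0.21,-0.9],"roll":0,"fingers":-1},{"slide":[0.04,0.21,-0.9],"roll":0,"fingers":-1},{"slide":[0.04,0.21,-0.9],"roll":0,"fingers":-1},{"slide":[0.04,0.21,-0.9],"roll":0,"fingers":-1},{"slide":[0.04,0.21,-0.9],"roll":0,"fingers":-1}]' >/dev/null; python3 st.py
python3 - <<'E'
from meas import *
s,im,d,p=shot('wrist'); X=cloud(s,im,d,p); cv2.imwrite('pics/w3.png',im[...,::-1])
z=X[...,2]; m=(z>.014)&(z<.05)&(np.hypot(X[...,0]-.43,X[...,1]-.34)<.13)
n,l,st,c=cv2.connectedComponentsWithStats(m.astype(np.uint8)); i=1+st[1:,4].argmax(); Q=X[l==i]
w,V=np.linalg.eigh(np.cov(Q[:,:2].T)); a=V[:,1]*np.sign(V[0,1]); t=Q[:,:2]@a; lat=Q[:,:2]@np.array([-a[1],a[0]])
print(st[i],a,'tip',t.max(),'lat ring',(lat[t>t.max()-.06].min()+lat[t>t.max()-.06].max())/2,'ring w',np.ptp(lat[t>t.max()-.06]),Q[:,2].max())
E
python3 -m pendant '[{"slide":[0,0,-0.2],"roll":0,"fingers":-1},{"slide":[0,0,-0.4],"roll":0,"fingers":-1},{"slide":[0,0,-0.6],"roll":0,"fingers":-1},{"slide":[0,0,-0.7],"roll":0,"fingers":-1},{"slide":[0,0,-0.8],"roll":0,"fingers":-1},{"slide":[0,0,-0.815],"roll":0,"fingers":-1},{"slide":[0,0,-0.815],"roll":0,"fingers":-1},{"slide":[0,0,-0.815],"roll":0,"fingers":-1},{"slide":[0,0,-0.815],"roll":0,"fingers":-1},{"slide":[0,0,-0.815],"roll":0,"fingers":-1}]' >/dev/null; python3 st.py
python3 -m pendant '[{"slide":[0,0,0],"roll":0,"fingers":1},{"slide":[0,0,0],"roll":0,"fingers":1},{"slide":[0,0,0],"roll":0,"fingers":1},{"slide":[0,0,0],"roll":0,"fingers":1},{"slide":[0,0,0],"roll":0,"fingers":1},{"slide":[0,0,0],"roll":0,"fingers":1},{"slide":[0,0,0],"roll":0,"fingers":1},{"slide":[0,0,0],"roll":0,"fingers":1},{"slide":[0,0,0],"roll":0,"fingers":1},{"slide":[0,0,0],"roll":0,"fingers":1}]' 110 >/dev/null; python3 st.py
```

```text
STATE [0.4111 0.3419 0.1543] j [ 0.555 -0.079  1.919  0.     1.299  1.954] F [ 0.9 -0.2  1.1] M [-0.061  0.034  0.004] gap 0.0854 24.5
[ 276   43   91  241 7647] [0.98817144 0.15335322] tip 0.5790454533227019 lat ring 0.2755419456396243 ring w 0.07182065150223668 0.032493859368012384
STATE [0.4111 0.342  0.0316] j [ 0.555  0.093  1.978 -0.     1.069  1.954] F [ 0.3  0.6 -0.5] M [ 0.02   0.005 -0.013] gap 0.0854 25.6
STATE [0.4107 0.3417 0.0309] j [0.555 0.094 1.978 0.    1.069 1.954] F [-0.2  0.9  4.5] M [ 0.062  0.233 -0.044] gap 0.0198 26.6
```

```bash
python3 -m pendant '[{"slide":[0,0,0.1],"roll":0,"fingers":1},{"slide":[0,0,0.3],"roll":0,"fingers":1},{"slide":[0,0,0.5],"roll":0,"fingers":1},{"slide":[0,0,0.7],"roll":0,"fingers":1},{"slide":[0,0,0.9],"roll":0,"fingers":1},{"slide":[0,0,1],"roll":0,"fingers":1},{"slide":[0,0,1],"roll":0,"fingers":1},{"slide":[0,0,1],"roll":0,"fingers":1},{"slide":[0,0,1],"roll":0,"fingers":1},{"slide":[0,0,1],"roll":0,"fingers":1}]' >/dev/null; python3 st.py
cat > ring.py <<'E'
from meas import *
# ring centre in tool frame from wrist camera
def ring():
    s,im,d,p=shot('wrist'); X=cloud(s,im,d,p)
    R=Ro.from_quat(s['eef_rot']).as_matrix(); T=(X-np.array(s['tcp_pos']))@R
    return s,im,X,T
if __name__=='__main__':
    s,im,X,T=ring(); cv2.imwrite('pics/w_ring.png',im[...,::-1]); np.savez('/tmp/w3.npz',im=im,T=T)
    m=(T[...,2]>-.025)&(T[...,2]<.04)&(T[...,0]>.04)&(T[...,0]<.14)&(np.abs(T[...,1])<.05)
    Q=T[m]; print(len(Q),Q.min(0),Q.max(0),'z med',np.median(Q[:,2]))
    v,u=np.nonzero(m); print('px',u.min(),u.max(),v.min(),v.max())
    for k in (.05,.08,.1,.12): q=Q[abs(Q[:,0]-k)<.004]; print(k,q[:,2].mean())
    hi=Q[Q[:,0]>.065]; print('lat centre',(hi[:,1].min()+hi[:,1].max())/2,'tip x',Q[:,0].max())
E
python3 ring.py
```

```text
STATE [0.4095 0.3409 0.1783] j [ 0.555 -0.105  1.9   -0.     1.35   1.954] F [ 0.1 -0.3 -2.4] M [-0.032  0.023 -0.011] gap 0.0199 27.6
17352 [ 0.0400011  -0.03605205 -0.00169249] [0.11162543 0.0366319  0.03240019] z med 0.001354540170589369
px 226 418 0 179
0.05 0.000986212203219074
0.08 0.004947246987382844
0.1 0.006098659893229961
0.12 nan
lat centre 0.0002899234500951531 tip x 0.11162543069970678ring.py:12: RuntimeWarning: Mean of empty slice.
  for k in (.05,.08,.1,.12): q=Q[abs(Q[:,0]-k)<.004]; print(k,q[:,2].mean())
  ret = ret.dtype.type(ret / rcount)
```

View pics/w_ring.png

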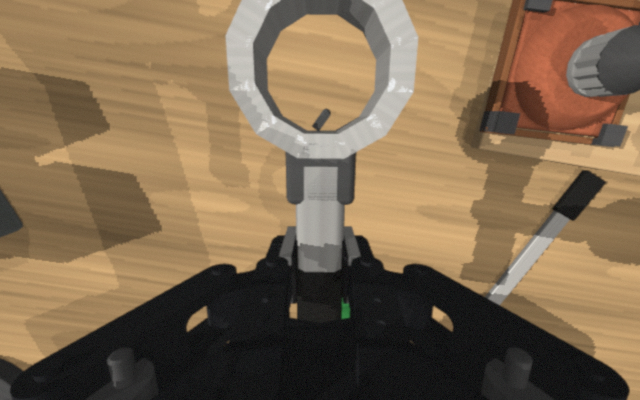

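Run:
```python
import numpy as np
from scipy.optimize import minimize
T=np.load('/tmp/w3.npz')['T']; T=T[(T[...,0]>.03)&(T[...,0]<.13)&(np.abs(T[...,1])<.06)]
P=T[(abs(T[:,2]-.001)<.004)]
b=None
for cx in np.arange(.076,.096,.0005):
  for cy in np.arange(-.003,.0031,.0005):
    r=np.hypot(P[:,0]-cx,P[:,1]-cy); h=(P[:,0]>cx-.02)
    sc=np.sum((r>.026)&(r<.0378)&h)-2*np.sum(((r<.025)|(r>.0385))&h)
    if b is None or sc>b[0]: b=(sc,cx,cy)
print(b,P[:,0].max())
q=P[P[:,0]>.07]; 
for lo in (.09,.1,.105):
    k=P[abs(P[:,0]-lo)<.002]; print(lo,k[:,1].min(),k[:,1].max(), k[k[:,1]<0][:,1].max(), k[k[:,1]>0][:,1].min())
```

```text
(np.int64(7538), np.float64(0.084), np.float64(0.0005)) 0.1076825592479475
0.09 -0.03605205448214798 0.03663190138233829 -0.025439048627083988 0.026056439465146866
0.1 -0.033967489488593496 0.03382682747831956 -0.019391799609685706 0.02028470479475219
0.105 -0.030460232870198126 0.03136697449597994 -0.012751844758618474 0.013901218952858225
```

```bash
python3 -m pendant '[{"slide":[0.27,-0.86,0.1],"roll":0.223,"fingers":1},{"slide":[0.27,-0.86,0.1],"roll":0.223,"fingers":1},{"slide":[0.27,-0.86,0.1],"roll":0.223,"fingers":1},{"slide":[0.27,-0.86,0.1],"roll":0.223,"fingers":1},{"slide":[0.27,-0.86,0.1],"roll":0.223,"fingers":1},{"slide":[0.27,-0.86,0.1],"roll":0.223,"fingers":1},{"slide":[0.27,-0.86,0.1],"roll":0.223,"fingers":1},{"slide":[0.27,-0.86,0.1],"roll":0.223,"fingers":1},{"slide":[0.27,-0.86,0.1],"roll":0.223,"fingers":1},{"slide":[0.27,-0.86,0.1],"roll":0.223,"fingers":1}]' >/dev/null
python3 -m pendant '[{"slide":[0.28,-0.86,0],"roll":0,"fingers":1},{"slide":[0.28,-0.86,0],"roll":0,"fingers":1},{"slide":[0.28,-0.86,0],"roll":0,"fingers":1},{"slide":[0.28,-0.86,0],"roll":0,"fingers":1},{"slide":[0.28,-0.86,0],"roll":0,"fingers":1},{"slide":[0.28,-0.86,0],"roll":0,"fingers":1},{"slide":[0.28,-0.86,0],"roll":0,"fingers":1},{"slide":[0.28,-0.86,0],"roll":0,"fingers":1},{"slide":[0.28,-0.86,0],"roll":0,"fingers":1},{"slide":[0.28,-0.86,0],"roll":0,"fingers":1}]' >/dev/null; python3 st.py
cat > bolt.py <<'E'
import sys
from ring import *
# bolt head seen through the ring: compare with ring centre; args: approx bolt x y, name
bx,by=float(sys.argv[1]),float(sys.argv[2])
s,im,X,T=ring(); cv2.imwrite(f'pics/{sys.argv[3]}.png',im[...,::-1])
R=Ro.from_quat(s['eef_rot']).as_matrix(); th=np.arctan2(R[1,0],R[0,0]); tcp=np.array(s['tcp_pos'])
rc=tcp+R@np.array([.0838,.0004,.031]); print('theta deg',np.degrees(th).round(2),'ring centre',rc.round(4),'tilt',R[2].round(4))
m=(np.hypot(X[...,0]-bx,X[...,1]-by)<.03)&(X[...,2]>.075)&(X[...,2]<.125)
Q=X[m]; print(len(Q),'zmax',Q[:,2].max())
if len(Q)>50:
    for a,b in ((.078,.086),(.088,.094),(.095,.1)):
        q=Q[(Q[:,2]>a)&(Q[:,2]<b)]
        if len(q)>20: print((a,b),len(q),circ(q[:,:2]))
    top=Q[Q[:,2]>Q[:,2].max()-.004]; print('apex',top.mean(0),len(top))
E
python3 bolt.py .546 .146 b1
```

```text
STATE [0.4929 0.0839 0.1956] j [ 0.02  -0.207  1.961  0.     1.388  0.718] F [ 0.1 -0.3 -3.5] M [-0.036  0.004 -0.038] gap 0.0201 29.6
theta deg 49.98 ring centre [0.5471 0.1479 0.1646] tilt [-0. -0. -1.]
2630 zmax 0.10513346001393702
(0.078, 0.086) 484 (array([0.54724997, 0.14683334]), np.float64(0.020908835001807374))
(0.088, 0.094) 512 (array([0.54721164, 0.14686265]), np.float64(0.017108062265161855))
(0.095, 0.1) 549 (array([0.5472262 , 0.14692985]), np.float64(0.013119191983949553))
apex [0.54721265 0.14681982 0.10263724] 636
```

View pics/b1.png

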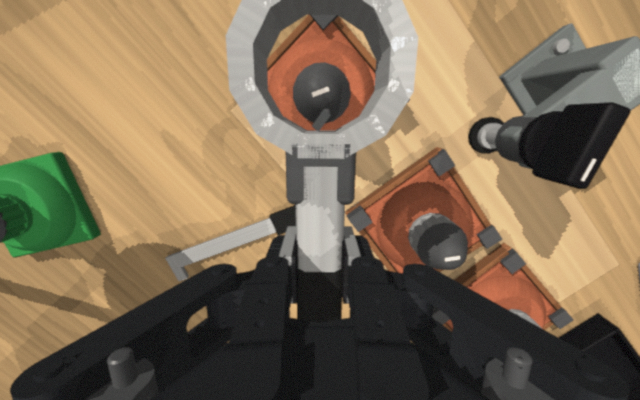

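Through the ring (centre ≈(322,68)) the bolt head at (320,92) is centred to within about 1 mm. Lowering the ring.

```bash
python3 -m pendant '[{"slide":[0,-0.007,-0.15],"roll":0,"fingers":1},{"slide":[0,-0.007,-0.30],"roll":0,"fingers":1},{"slide":[0,-0.007,-0.40],"roll":0,"fingers":1},{"slide":[0,-0.007,-0.45],"roll":0,"fingers":1},{"slide":[0,-0.007,-0.50],"roll":0,"fingers":1},{"slide":[0,-0.007,-0.55],"roll":0,"fingers":1},{"slide":[0,-0.007,-0.6],"roll":0,"fingers":1},{"slide":[0,-0.007,-0.65],"roll":0,"fingers":1},{"slide":[0,-0.007,-0.65],"roll":0,"fingers":1},{"slide":[0,-0.007,-0.65],"roll":0,"fingers":1}]' >/dev/null; python3 st.py
python3 -m pendant '[{"slide":[0,0,-0.02],"roll":0,"fingers":1},{"slide":[0,0,-0.04],"roll":0,"fingers":1},{"slide":[0,0,-0.06],"roll":0,"fingers":1},{"slide":[0,0,-0.08],"roll":0,"fingers":1},{"slide":[0,0,-0.09],"roll":0,"fingers":1},{"slide":[0,0,-0.1],"roll":0,"fingers":1},{"slide":[0,0,-0.1],"roll":0,"fingers":1},{"slide":[0,0,-0.1],"roll":0,"fingers":1},{"slide":[0,0,-0.1],"roll":0,"fingers":1},{"slide":[0,0,-0.1],"roll":0,"fingers":1}]' >/dev/null; python3 st.py
```

```text
STATE [0.4925 0.0816 0.0972] j [ 1.600e-02 -9.200e-02  2.035e+00 -2.000e-03  1.200e+00  7.160e-01] F [ 1.2 -5.9 -6.6] M [-1.037  0.056 -0.204] gap 0.0202 30.6
STATE [0.4933 0.0822 0.0838] j [ 1.700e-02 -7.100e-02  2.041e+00 -1.000e-03  1.172e+00  7.160e-01] F [-1.7 -6.2  1. ] M [-0.848  0.207 -0.105] gap 0.0199 31.6
```

Seated (z 0.084 as expected). Computing the arc tables.

```bash
cat > arc.py <<'E'
import numpy as np,sys
r=.0838/.15
def arc(a,angs):
    c=np.radians(a)
    for t in angs:
        q=np.radians(t); print(f'{t}: {-r*(np.cos(q)-np.cos(c)):.3f},{-r*(np.sin(q)-np.sin(c)):.3f} roll {(t-a)/180:.3f}')
    print()
arc(50,range(42,-31,-8)); arc(-30,[-38,-46,-54]); arc(-54,range(-46,27,8)); arc(26,[34,42,50])
E
python3 arc.py
```

```text
42: -0.056,0.054 roll -0.044
34: -0.104,0.116 roll -0.089
26: -0.143,0.183 roll -0.133
18: -0.172,0.255 roll -0.178
10: -0.191,0.331 roll -0.222
2: -0.199,0.408 roll -0.267
-6: -0.197,0.486 roll -0.311
-14: -0.183,0.563 roll -0.356
-22: -0.159,0.637 roll -0.400
-30: -0.125,0.707 roll -0.444

-38: 0.044,0.065 roll -0.044
-46: 0.096,0.123 roll -0.089
-54: 0.155,0.173 roll -0.133

-46: -0.060,-0.050 roll 0.044
-38: -0.112,-0.108 roll 0.089
-30: -0.155,-0.173 roll 0.133
-22: -0.190,-0.243 roll 0.178
-14: -0.214,-0.317 roll 0.222
-6: -0.227,-0.394 roll 0.267
2: -0.230,-0.471 roll 0.311
10: -0.222,-0.549 roll 0.356
18: -0.203,-0.625 roll 0.400
26: -0.174,-0.697 roll 0.444

34: 0.039,-0.067 roll 0.044
42: 0.087,-0.129 roll 0.089
50: 0.143,-0.183 roll 0.133
```

```bash
python3 -m pendant '[{"slide":[-0.056,0.054,-0.01],"roll":-0.044,"fingers":1},{"slide":[-0.104,0.116,-0.01],"roll":-0.089,"fingers":1},{"slide":[-0.143,0.183,-0.01],"roll":-0.133,"fingers":1},{"slide":[-0.172,0.255,-0.01],"roll":-0.178,"fingers":1},{"slide":[-0.191,0.331,-0.01],"roll":-0.222,"fingers":1},{"slide":[-0.199,0.408,-0.01],"roll":-0.267,"fingers":1},{"slide":[-0.197,0.486,-0.01],"roll":-0.311,"fingers":1},{"slide":[-0.183,0.563,-0.01],"roll":-0.356,"fingers":1},{"slide":[-0.159,0.637,-0.01],"roll":-0.400,"fingers":1},{"slide":[-0.125,0.707,-0.01],"roll":-0.444,"fingers":1}]' >/dev/null; python3 st.py
python3 -m pendant '[{"slide":[0.044,0.065,0],"roll":-0.044,"fingers":1},{"slide":[0.096,0.123,0],"roll":-0.089,"fingers":1},{"slide":[0.155,0.173,0],"roll":-0.133,"fingers":1},{"slide":[0.155,0.173,0],"roll":-0.133,"fingers":1},{"slide":[0.155,0.173,0],"roll":-0.133,"fingers":1},{"slide":[0.155,0.173,0],"roll":-0.133,"fingers":1},{"slide":[0.155,0.173,0],"roll":-0.133,"fingers":1},{"slide":[0.155,0.173,0],"roll":-0.133,"fingers":1},{"slide":[0.155,0.173,0],"roll":-0.133,"fingers":1},{"slide":[0.155,0.173,0],"roll":-0.133,"fingers":1}]' >/dev/null; python3 st.py
python3 bolt.py .5472 .1468 b1_s1
```

```text
STATE [0.471  0.189  0.0831] j [ 2.340e-01 -4.500e-02  2.018e+00  1.000e-03  1.180e+00  2.333e+00] F [-21.   -5.9  19.6] M [-1.37   2.291 -0.319] gap 0.0197 32.6
STATE [0.4956 0.2163 0.0832] j [0.272 0.03  1.943 0.005 1.174 2.783] F [-13.6   1.4  13.2] M [-0.412  1.554 -0.788] gap 0.0197 33.6
theta deg -54.0 ring centre [0.5444 0.1484 0.0517] tilt [-0.0057  0.0027 -1.    ]
15648 zmax 0.10545757124758648
(0.078, 0.086) 5527 (array([0.54697732, 0.14704182]), np.float64(0.02577908773848812))
(0.088, 0.094) 1972 (array([0.54782732, 0.14782179]), np.float64(0.017002916101761637))
(0.095, 0.1) 2438 (array([0.54774756, 0.14793881]), np.float64(0.013041213453079735))
apex [0.54782029 0.14785292 0.10280408] 3004
```

View pics/b1_s1.png

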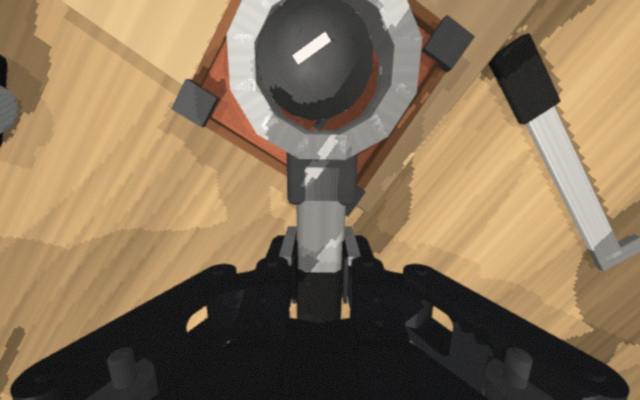

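```bash
cat > mark.py <<'E'
import sys
from ring import *
# angle (deg, mod 180, world, ccw+) of the white mark on the bolt's top
def mark(bx,by,cam='wrist',save=None):
    s,im,d,p=shot(cam); X=cloud(s,im,d,p)
    if save: cv2.imwrite(f'pics/{save}.png',im[...,::-1])
    near=(np.hypot(X[...,0]-bx,X[...,1]-by)<.014)&(X[...,2]>.09)&(X[...,2]<.125)
    m=near&(im.min(2)>170); Q=X[m][:,:2]
    if len(Q)<6: return None,len(Q)
    w,V=np.linalg.eigh(np.cov(Q.T)); return np.degrees(np.arctan2(V[1,1],V[0,1]))%180,len(Q),np.sqrt(w).round(4),X[near].mean(0).round(4)
if __name__=='__main__':
    print(mark(float(sys.argv[1]),float(sys.argv[2]),save=sys.argv[3] if len(sys.argv)>3 else None))
E
python3 - <<'E'
from mark import *
print('now',mark(.5475,.147))
im=cv2.imread('pics/b1.png'); m=np.zeros(im.shape[:2],bool); m[75:110,300:340]=1; v,u=np.nonzero(m&(im.min(2)>170))
w,V=np.linalg.eigh(np.cov(np.c_[u,v].T)); 
a=np.arctan2(V[1,1],V[0,1]); th=np.radians(49.98)
# image right = tool y (yaw th-90), image down = -tool x (yaw th+180)
d=np.cos(a)*np.array([np.sin(th),-np.cos(th)])+np.sin(a)*-np.array([np.cos(th),np.sin(th)])
print('before',np.degrees(np.arctan2(d[1],d[0]))%180,len(u))
# top camera initial marks of all bolts and knob
E
```

```text
now (np.float64(69.18845568965098), 437, array([0.0009, 0.0035]), array([0.5473, 0.1475, 0.1011]))
before 161.25669141379416 58
```

```bash
python3 -m pendant '[{"slide":[-0.060,-0.050,0],"roll":0.044,"fingers":1},{"slide":[-0.112,-0.108,0],"roll":0.089,"fingers":1},{"slide":[-0.155,-0.173,0],"roll":0.133,"fingers":1},{"slide":[-0.190,-0.243,0],"roll":0.178,"fingers":1},{"slide":[-0.214,-0.317,0],"roll":0.222,"fingers":1},{"slide":[-0.227,-0.394,0],"roll":0.267,"fingers":1},{"slide":[-0.230,-0.471,0],"roll":0.311,"fingers":1},{"slide":[-0.222,-0.549,0],"roll":0.356,"fingers":1},{"slide":[-0.203,-0.625,0],"roll":0.400,"fingers":1},{"slide":[-0.174,-0.697,0],"roll":0.444,"fingers":1}]' >/dev/null; python3 st.py
python3 -m pendant '[{"slide":[0.039,-0.067,0],"roll":0.044,"fingers":1},{"slide":[0.087,-0.129,0],"roll":0.089,"fingers":1},{"slide":[0.143,-0.183,0],"roll":0.133,"fingers":1},{"slide":[0.143,-0.183,0],"roll":0.133,"fingers":1},{"slide":[0.143,-0.183,0],"roll":0.133,"fingers":1},{"slide":[0.143,-0.183,0],"roll":0.133,"fingers":1},{"slide":[0.143,-0.183,0],"roll":0.133,"fingers":1},{"slide":[0.143,-0.183,0],"roll":0.133,"fingers":1},{"slide":[0.143,-0.183,0],"roll":0.133,"fingers":1},{"slide":[0.143,-0.183,0],"roll":0.133,"fingers":1}]' >/dev/null; python3 st.py; python3 mark.py .5475 .147
python3 -m pendant '[{"slide":[-0.056,0.054,0],"roll":-0.044,"fingers":1},{"slide":[-0.104,0.116,0],"roll":-0.089,"fingers":1},{"slide":[-0.143,0.183,0],"roll":-0.133,"fingers":1},{"slide":[-0.172,0.255,0],"roll":-0.178,"fingers":1},{"slide":[-0.191,0.331,0],"roll":-0.222,"fingers":1},{"slide":[-0.199,0.408,0],"roll":-0.267,"fingers":1},{"slide":[-0.199,0.408,0],"roll":-0.267,"fingers":1},{"slide":[-0.199,0.408,0],"roll":-0.267,"fingers":1},{"slide":[-0.199,0.408,0],"roll":-0.267,"fingers":1},{"slide":[-0.199,0.408,0],"roll":-0.267,"fingers":1}]' >/dev/null; python3 st.py;python3 mark.py .5475 .147
```

```text
STATE [0.4721 0.1117 0.0833] j [ 0.076 -0.11   2.078  0.005  1.172  1.185] F [-2.6  3.8  5.6] M [0.809 0.251 0.239] gap 0.0199 34.8
STATE [0.4942 0.0833 0.0833] j [ 1.800e-02 -7.000e-02  2.041e+00  1.000e-03  1.167e+00  7.190e-01] F [-1.3 -1.2  4.4] M [ 0.173 -0.038  0.08 ] gap 0.0197 35.8
(np.float64(69.58081413583061), 393, array([0.0009, 0.0034]), array([0.5475, 0.1469, 0.1011]))
STATE [0.4616 0.143  0.083 ] j [ 1.470e-01 -1.090e-01  2.078e+00 -2.000e-03  1.178e+00  1.690e+00] F [-13.5  -8.7  16.6] M [-1.264  1.332 -0.716] gap 0.0202 36.8
(np.float64(47.331536045382215), 453, array([0.0009, 0.0035]), array([0.5472, 0.1471, 0.101 ]))
```

```bash
python3 -m pendant '[{"slide":[0.002,0.078,0],"roll":-0.044,"fingers":1},{"slide":[0.016,0.155,0],"roll":-0.089,"fingers":1},{"slide":[0.040,0.229,0],"roll":-0.133,"fingers":1},{"slide":[0.074,0.299,0],"roll":-0.178,"fingers":1},{"slide":[0.118,0.364,0],"roll":-0.222,"fingers":1},{"slide":[0.118,0.364,0],"roll":-0.222,"fingers":1},{"slide":[0.118,0.364,0],"roll":-0.222,"fingers":1},{"slide":[0.118,0.364,0],"roll":-0.222,"fingers":1},{"slide":[0.118,0.364,0],"roll":-0.222,"fingers":1},{"slide":[0.118,0.364,0],"roll":-0.222,"fingers":1}]' >/dev/null; python3 st.py;python3 mark.py .5475 .147
python3 -m pendant '[{"slide":[0.026,0.03,0],"roll":-0.022,"fingers":1},{"slide":[0.052,0.058,0],"roll":-0.044,"fingers":1},{"slide":[0.081,0.084,0],"roll":-0.067,"fingers":1},{"slide":[0.111,0.108,0],"roll":-0.089,"fingers":1},{"slide":[0.111,0.108,0],"roll":-0.089,"fingers":1},{"slide":[0.111,0.108,0],"roll":-0.089,"fingers":1},{"slide":[0.111,0.108,0],"roll":-0.089,"fingers":1},{"slide":[0.111,0.108,0],"roll":-0.089,"fingers":1},{"slide":[0.111,0.108,0],"roll":-0.089,"fingers":1},{"slide":[0.111,0.108,0],"roll":-0.089,"fingers":1}]' >/dev/null; python3 st.py;python3 mark.py .5475 .147
```

```text
STATE [0.4789 0.1996 0.0831] j [ 0.25  -0.022  1.995  0.003  1.173  2.488] F [-12.9  -0.5  14.2] M [-0.431  1.426 -0.648] gap 0.0205 37.9
(np.float64(7.664508260244702), 458, array([0.0009, 0.0035]), array([0.5472, 0.1475, 0.1011]))
STATE [0.4957 0.2165 0.0831] j [0.272 0.029 1.943 0.004 1.172 2.789] F [-11.2   3.4  12.6] M [-0.129  1.313 -0.445] gap 0.0198 38.9
(np.float64(172.25546581867738), 453, array([0.0009, 0.0035]), array([0.5473, 0.1476, 0.1011]))
```

```bash
python3 -m pendant '[{"slide":[-0.060,-0.050,0],"roll":0.044,"fingers":1},{"slide":[-0.112,-0.108,0],"roll":0.089,"fingers":1},{"slide":[-0.155,-0.173,0],"roll":0.133,"fingers":1},{"slide":[-0.190,-0.243,0],"roll":0.178,"fingers":1},{"slide":[-0.214,-0.317,0],"roll":0.222,"fingers":1},{"slide":[-0.227,-0.394,0],"roll":0.267,"fingers":1},{"slide":[-0.230,-0.471,0],"roll":0.311,"fingers":1},{"slide":[-0.222,-0.549,0],"roll":0.356,"fingers":1},{"slide":[-0.203,-0.625,0],"roll":0.400,"fingers":1},{"slide":[-0.174,-0.697,0],"roll":0.444,"fingers":1}]' >/dev/null; python3 st.py
python3 -m pendant '[{"slide":[-0.029,0.072,0],"roll":-0.044,"fingers":1},{"slide":[-0.048,0.148,0],"roll":-0.089,"fingers":1},{"slide":[-0.056,0.225,0],"roll":-0.133,"fingers":1},{"slide":[-0.054,0.303,0],"roll":-0.178,"fingers":1},{"slide":[-0.054,0.303,0],"roll":-0.178,"fingers":1},{"slide":[-0.054,0.303,0],"roll":-0.178,"fingers":1},{"slide":[-0.054,0.303,0],"roll":-0.178,"fingers":1},{"slide":[-0.054,0.303,0],"roll":-0.178,"fingers":1},{"slide":[-0.054,0.303,0],"roll":-0.178,"fingers":1},{"slide":[-0.054,0.303,0],"roll":-0.178,"fingers":1}]' >/dev/null; python3 st.py;python3 mark.py .5475 .147
```

```text
STATE [0.4718 0.1117 0.0832] j [ 0.077 -0.111  2.079  0.005  1.171  1.191] F [-3.3  5.8  6.8] M [1.002 0.137 0.319] gap 0.0202 40.0
STATE [0.4619 0.1551 0.083 ] j [ 1.720e-01 -1.000e-01  2.069e+00 -1.000e-03  1.176e+00  1.855e+00] F [-13.6  -6.7  15.1] M [-1.066  1.206 -0.668] gap 0.0199 41.0
(np.float64(167.71838502679458), 448, array([0.0009, 0.0035]), array([0.5472, 0.1472, 0.1011]))
```

```bash
python3 -m pendant '[{"slide":[0.014,0.077,0],"roll":-0.044,"fingers":1},{"slide":[0.038,0.151,0],"roll":-0.089,"fingers":1},{"slide":[0.072,0.221,0],"roll":-0.133,"fingers":1},{"slide":[0.072,0.221,0],"roll":-0.133,"fingers":1},{"slide":[0.072,0.221,0],"roll":-0.133,"fingers":1},{"slide":[0.072,0.221,0],"roll":-0.133,"fingers":1},{"slide":[0.072,0.221,0],"roll":-0.133,"fingers":1},{"slide":[0.072,0.221,0],"roll":-0.133,"fingers":1},{"slide":[0.072,0.221,0],"roll":-0.133,"fingers":1},{"slide":[0.072,0.221,0],"roll":-0.133,"fingers":1}]' >/dev/null; python3 st.py;python3 mark.py .5475 .147
python3 -m pendant '[{"slide":[0.02,0.033,0],"roll":-0.022,"fingers":1},{"slide":[0.03,0.048,0],"roll":-0.033,"fingers":1},{"slide":[0.03,0.048,0],"roll":-0.033,"fingers":1},{"slide":[0.03,0.048,0],"roll":-0.033,"fingers":1},{"slide":[0.03,0.048,0],"roll":-0.033,"fingers":1},{"slide":[0.03,0.048,0],"roll":-0.033,"fingers":1},{"slide":[0.03,0.048,0],"roll":-0.033,"fingers":1},{"slide":[0.03,0.048,0],"roll":-0.033,"fingers":1},{"slide":[0.03,0.048,0],"roll":-0.033,"fingers":1},{"slide":[0.03,0.048,0],"roll":-0.033,"fingers":1}]' >/dev/null; python3 st.py;python3 mark.py .5475 .147
```

```text
STATE [0.4718 0.1881 0.0829] j [ 2.340e-01 -4.600e-02  2.019e+00 -2.000e-03  1.176e+00  2.332e+00] F [-17.9  -6.8  16.9] M [-1.409  1.583  0.081] gap 0.0203 42.0
(np.float64(155.97230540332188), 452, array([0.0009, 0.0035]), array([0.5472, 0.1474, 0.1011]))
STATE [0.4755 0.1948 0.0828] j [ 0.246 -0.03   2.003 -0.004  1.177  2.445] F [-20.2  -8.8  19.2] M [-1.716  1.886  1.01 ] gap 0.0204 43.0
(np.float64(155.64694395831413), 452, array([0.0009, 0.0035]), array([0.5472, 0.1474, 0.1011]))
```

Bolt 1 is at its end stop: the mark no longer moves while the moment rises. I'll lift off and move to the middle hold.

```bash
python3 -m pendant '[{"slide":[-0.03,-0.048,0],"roll":0.033,"fingers":1},{"slide":[-0.03,-0.048,0],"roll":0.033,"fingers":1},{"slide":[-0.03,-0.048,0.2],"roll":0.033,"fingers":1},{"slide":[-0.03,-0.048,0.4],"roll":0.033,"fingers":1},{"slide":[-0.03,-0.048,0.6],"roll":0.033,"fingers":1},{"slide":[-0.03,-0.048,0.75],"roll":0.033,"fingers":1},{"slide":[-0.03,-0.048,0.75],"roll":0.033,"fingers":1},{"slide":[-0.03,-0.048,0.75],"roll":0.033,"fingers":1},{"slide":[-0.03,-0.048,0.75],"roll":0.033,"fingers":1},{"slide":[-0.03,-0.048,0.75],"roll":0.033,"fingers":1}]' >/dev/null; python3 st.py; python3 mark.py .5475 .147
python3 -m pendant '[{"slide":[0.08,-0.9,0],"roll":0.444,"fingers":1},{"slide":[0.08,-0.9,0],"roll":0.444,"fingers":1},{"slide":[0.08,-0.9,0],"roll":0.444,"fingers":1},{"slide":[0.08,-0.9,0],"roll":0.444,"fingers":1},{"slide":[0.08,-0.9,0],"roll":0.444,"fingers":1},{"slide":[0.08,-0.9,0],"roll":0.444,"fingers":1},{"slide":[0.08,-0.9,0],"roll":0.444,"fingers":1},{"slide":[0.08,-0.9,0],"roll":0.444,"fingers":1},{"slide":[0.08,-0.9,0],"roll":0.444,"fingers":1},{"slide":[0.08,-0.9,0],"roll":0.444,"fingers":1}]' >/dev/null
python3 -m pendant '[{"slide":[0.07,-0.9,0],"roll":0,"fingers":1},{"slide":[0.07,-0.9,0],"roll":0,"fingers":1},{"slide":[0.07,-0.9,0],"roll":0,"fingers":1},{"slide":[0.07,-0.9,0],"roll":0,"fingers":1},{"slide":[0.07,-0.9,0],"roll":0,"fingers":1},{"slide":[0.07,-0.9,0],"roll":0,"fingers":1},{"slide":[0.07,-0.9,0],"roll":0,"fingers":1},{"slide":[0.07,-0.9,0],"roll":0,"fingers":1},{"slide":[0.07,-0.9,0],"roll":0,"fingers":1},{"slide":[0.07,-0.9,0],"roll":0,"fingers":1}]' >/dev/null; python3 st.py
python3 bolt.py .548 -.0185 b2; python3 mark.py .548 -.0185
python3 - <<'E'
import numpy as np
T=np.load('/tmp/w3.npz')['T'].reshape(-1,3); T=T[(T[:,0]<.03)&(T[:,2]<.03)]
for a in range(20,110,10):
    q=T[(abs(T[:,1])>a/1000)&(abs(T[:,1])<(a+10)/1000)]
    if len(q): print(a,len(q),'lowest (max z)',q[:,2].max().round(4),np.percentile(q[:,2],98).round(4))
R=np.load('/tmp/w3.npz')['T']
m=(abs(R[...,2]-.0)<.003)&(R[...,0]>.04)&(R[...,0]<.13)&(abs(R[...,1])<.05)
E
```

```text
STATE [0.4727 0.1884 0.1916] j [ 0.233 -0.178  1.943  0.     1.381  2.33 ] F [ 0.   0.1 -3.4] M [0.043 0.007 0.018] gap 0.0201 44.1
(np.float64(155.87148384716716), 78, array([0.0008, 0.0035]), array([0.5472, 0.147 , 0.101 ]))
STATE [ 0.4965 -0.081   0.1941] j [-0.31  -0.198  1.956  0.     1.384  0.392] F [ 0.8  1.  -3.9] M [-0.025  0.034 -0.064] gap 0.0201 46.1
theta deg 49.81 ring centre [ 0.5509 -0.0173  0.1631] tilt [ 1.e-04  1.e-04 -1.e+00]
2586 zmax 0.10486560584709347
(0.078, 0.086) 482 (array([ 0.5469944 , -0.01931746]), np.float64(0.020972124143433468))
(0.088, 0.094) 503 (array([ 0.54689534, -0.0193446 ]), np.float64(0.017142872465390018))
(0.095, 0.1) 494 (array([ 0.54696537, -0.01931437]), np.float64(0.013169350821560583))
apex [ 0.54684538 -0.01917417  0.10255144] 684
(np.float64(148.98590908575676), 61, array([0.0007, 0.0031]), array([ 0.5479, -0.0183,  0.101 ]))
20 4788 lowest (max z) 0.019 0.0096
30 6990 lowest (max z) -0.0167 -0.0227
40 14874 lowest (max z) -0.0214 -0.0295
50 9183 lowest (max z) -0.0384 -0.0461
60 1370 lowest (max z) -0.0564 -0.0592
```

```bash
cat > ringfit.py <<'E'
from ring import *
def fit():
    s,im,X,T=ring(); T=T[(T[...,0]>.03)&(T[...,0]<.13)&(np.abs(T[...,1])<.06)]
    P=T[abs(T[:,2]-.001)<.004]; c=[];yc=[]
    for x in (.092,.096,.1,.104):
        k=P[abs(P[:,0]-x)<.0015]; h=np.ptp(k[:,1])/2; c.append(x-np.sqrt(max(0,.0375**2-h*h))); yc.append((k[:,1].min()+k[:,1].max())/2)
    return np.round(c,4),np.round(yc,4),np.median(P[:,2])
if __name__=='__main__': print(fit())
E
python3 ringfit.py
python3 - <<'E'
import numpy as np
T=np.load('/tmp/w3.npz')['T'];T=T[(T[...,0]>.03)&(T[...,0]<.13)&(np.abs(T[...,1])<.06)]
P=T[abs(T[:,2]-.001)<.004]
for x in (.092,.096,.1,.104):
    k=P[abs(P[:,0]-x)<.0015]; h=np.ptp(k[:,1])/2; print(x-np.sqrt(max(0,.0375**2-h*h)),(k[:,1].min()+k[:,1].max())/2)
E
```

```text
(array([0.0825, 0.0846, 0.0843, 0.0833]), array([0.0005, 0.0004, 0.0002, 0.0004]), np.float64(0.0010060283847854248))
0.0819834637483897 0.0004944000641760593
0.08457093102923745 0.00037292398963136714
0.08295672769123177 0.0004235810940356778
0.08278616474284882 0.000444115739350567
```

```bash
python3 -m pendant '[{"slide":[-0.027,-0.013,-0.15],"roll":0,"fingers":1},{"slide":[-0.027,-0.013,-0.30],"roll":0,"fingers":1},{"slide":[-0.027,-0.013,-0.40],"roll":0,"fingers":1},{"slide":[-0.027,-0.013,-0.45],"roll":0,"fingers":1},{"slide":[-0.027,-0.013,-0.50],"roll":0,"fingers":1},{"slide":[-0.027,-0.013,-0.55],"roll":0,"fingers":1},{"slide":[-0.027,-0.013,-0.6],"roll":0,"fingers":1},{"slide":[-0.027,-0.013,-0.65],"roll":0,"fingers":1},{"slide":[-0.027,-0.013,-0.65],"roll":0,"fingers":1},{"slide":[-0.027,-0.013,-0.65],"roll":0,"fingers":1}]' >/dev/null; python3 st.py
python3 -m pendant '[{"slide":[0,0,-0.02],"roll":0,"fingers":1},{"slide":[0,0,-0.04],"roll":0,"fingers":1},{"slide":[0,0,-0.06],"roll":0,"fingers":1},{"slide":[0,0,-0.08],"roll":0,"fingers":1},{"slide":[0,0,-0.09],"roll":0,"fingers":1},{"slide":[0,0,-0.1],"roll":0,"fingers":1},{"slide":[0,0,-0.1],"roll":0,"fingers":1},{"slide":[0,0,-0.1],"roll":0,"fingers":1},{"slide":[0,0,-0.1],"roll":0,"fingers":1},{"slide":[0,0,-0.1],"roll":0,"fingers":1}]' >/dev/null; python3 st.py
```

```text
STATE [ 0.4917 -0.0832  0.0959] j [-0.317 -0.091  2.037 -0.     1.198  0.385] F [-0.7 -0.3 -4.5] M [-0.285  0.308 -0.011] gap 0.0196 47.3
STATE [ 0.4927 -0.0836  0.0834] j [-0.317 -0.071  2.042 -0.     1.171  0.385] F [-7.1 -0.   7.7] M [0.383 0.971 0.29 ] gap 0.0199 48.3
```

```bash
python3 -m pendant '[{"slide":[-0.056,0.054,0],"roll":-0.044,"fingers":1},{"slide":[-0.104,0.116,0],"roll":-0.089,"fingers":1},{"slide":[-0.143,0.183,0],"roll":-0.133,"fingers":1},{"slide":[-0.172,0.255,0],"roll":-0.178,"fingers":1},{"slide":[-0.191,0.331,0],"roll":-0.222,"fingers":1},{"slide":[-0.199,0.408,0],"roll":-0.267,"fingers":1},{"slide":[-0.197,0.486,0],"roll":-0.311,"fingers":1},{"slide":[-0.183,0.563,0],"roll":-0.356,"fingers":1},{"slide":[-0.159,0.637,0],"roll":-0.400,"fingers":1},{"slide":[-0.125,0.707,0],"roll":-0.444,"fingers":1}]' >/dev/null; python3 st.py
python3 -m pendant '[{"slide":[0.044,0.065,0],"roll":-0.044,"fingers":1},{"slide":[0.096,0.123,0],"roll":-0.089,"fingers":1},{"slide":[0.155,0.173,0],"roll":-0.133,"fingers":1},{"slide":[0.155,0.173,0],"roll":-0.133,"fingers":1},{"slide":[0.155,0.173,0],"roll":-0.133,"fingers":1},{"slide":[0.155,0.173,0],"roll":-0.133,"fingers":1},{"slide":[0.155,0.173,0],"roll":-0.133,"fingers":1},{"slide":[0.155,0.173,0],"roll":-0.133,"fingers":1},{"slide":[0.155,0.173,0],"roll":-0.133,"fingers":1},{"slide":[0.155,0.173,0],"roll":-0.133,"fingers":1}]' >/dev/null; python3 st.py; python3 mark.py .547 -.019
python3 -m pendant '[{"slide":[-0.060,-0.050,0],"roll":0.044,"fingers":1},{"slide":[-0.112,-0.108,0],"roll":0.089,"fingers":1},{"slide":[-0.155,-0.173,0],"roll":0.133,"fingers":1},{"slide":[-0.190,-0.243,0],"roll":0.178,"fingers":1},{"slide":[-0.214,-0.317,0],"roll":0.222,"fingers":1},{"slide":[-0.227,-0.394,0],"roll":0.267,"fingers":1},{"slide":[-0.230,-0.471,0],"roll":0.311,"fingers":1},{"slide":[-0.222,-0.549,0],"roll":0.356,"fingers":1},{"slide":[-0.203,-0.625,0],"roll":0.400,"fingers":1},{"slide":[-0.174,-0.697,0],"roll":0.444,"fingers":1}]' >/dev/null; python3 st.py
python3 -m pendant '[{"slide":[0.039,-0.067,0],"roll":0.044,"fingers":1},{"slide":[0.087,-0.129,0],"roll":0.089,"fingers":1},{"slide":[0.143,-0.183,0],"roll":0.133,"fingers":1},{"slide":[0.143,-0.183,0],"roll":0.133,"fingers":1},{"slide":[0.143,-0.183,0],"roll":0.133,"fingers":1},{"slide":[0.143,-0.183,0],"roll":0.133,"fingers":1},{"slide":[0.143,-0.183,0],"roll":0.133,"fingers":1},{"slide":[0.143,-0.183,0],"roll":0.133,"fingers":1},{"slide":[0.143,-0.183,0],"roll":0.133,"fingers":1},{"slide":[0.143,-0.183,0],"roll":0.133,"fingers":1}]' >/dev/null; python3 st.py; python3 mark.py .547 -.019
```

```text
STATE [0.4714 0.0225 0.0832] j [-0.109 -0.137  2.102 -0.003  1.184  1.995] F [-19.6  -1.3  18. ] M [-0.618  2.303 -0.019] gap 0.0202 49.3
STATE [0.4956 0.0499 0.0832] j [-0.05  -0.072  2.043  0.003  1.176  2.465] F [-14.9   5.3  12.8] M [ 0.243  1.805 -0.667] gap 0.0198 50.3
(np.float64(68.93172171190436), 449, array([0.0009, 0.0035]), array([ 0.5468, -0.0185,  0.1011]))
STATE [ 0.4721 -0.0555  0.0833] j [-0.275 -0.135  2.1    0.003  1.174  0.838] F [-2.3  4.9  4.2] M [1.012 0.039 0.235] gap 0.0201 51.4
STATE [ 0.4939 -0.084   0.0834] j [-0.317 -0.071  2.042 -0.     1.166  0.388] F [-1.  -2.8  5.8] M [-0.018 -0.218 -0.061] gap 0.0199 52.4
(np.float64(69.29862969905963), 402, array([0.0009, 0.0034]), array([ 0.547 , -0.0193,  0.1011]))
```

```bash
python3 -m pendant '[{"slide":[-0.056,0.054,0],"roll":-0.044,"fingers":1},{"slide":[-0.104,0.116,0],"roll":-0.089,"fingers":1},{"slide":[-0.143,0.183,0],"roll":-0.133,"fingers":1},{"slide":[-0.172,0.255,0],"roll":-0.178,"fingers":1},{"slide":[-0.191,0.331,0],"roll":-0.222,"fingers":1},{"slide":[-0.199,0.408,0],"roll":-0.267,"fingers":1},{"slide":[-0.197,0.486,0],"roll":-0.311,"fingers":1},{"slide":[-0.183,0.563,0],"roll":-0.356,"fingers":1},{"slide":[-0.159,0.637,0],"roll":-0.400,"fingers":1},{"slide":[-0.125,0.707,0],"roll":-0.444,"fingers":1}]' >/dev/null; python3 st.py;  python3 mark.py .547 -.019
python3 -m pendant '[{"slide":[0.044,0.065,0],"roll":-0.044,"fingers":1},{"slide":[0.096,0.123,0],"roll":-0.089,"fingers":1},{"slide":[0.155,0.173,0],"roll":-0.133,"fingers":1},{"slide":[0.155,0.173,0],"roll":-0.133,"fingers":1},{"slide":[0.155,0.173,0],"roll":-0.133,"fingers":1},{"slide":[0.155,0.173,0],"roll":-0.133,"fingers":1},{"slide":[0.155,0.173,0],"roll":-0.133,"fingers":1},{"slide":[0.155,0.173,0],"roll":-0.133,"fingers":1},{"slide":[0.155,0.173,0],"roll":-0.133,"fingers":1},{"slide":[0.155,0.173,0],"roll":-0.133,"fingers":1}]' >/dev/null; python3 st.py; python3 mark.py .547 -.019
```

```text
STATE [0.4717 0.0225 0.083 ] j [-0.108 -0.137  2.103 -0.003  1.181  1.996] F [-15.9  -2.3  17.9] M [-0.77   1.581  0.124] gap 0.0197 53.4
(np.float64(15.572608838686762), 462, array([0.0009, 0.0035]), array([ 0.5467, -0.0187,  0.101 ]))
STATE [0.4955 0.05   0.083 ] j [-5.000e-02 -7.300e-02  2.044e+00  2.000e-03  1.174e+00  2.467e+00] F [-11.6   4.7  13.9] M [ 0.157  1.301 -0.542] gap 0.0199 54.5
(np.float64(171.83554693069286), 466, array([0.0009, 0.0035]), array([ 0.5468, -0.0186,  0.1011]))
```

```bash
python3 -m pendant '[{"slide":[-0.060,-0.050,0],"roll":0.044,"fingers":1},{"slide":[-0.112,-0.108,0],"roll":0.089,"fingers":1},{"slide":[-0.155,-0.173,0],"roll":0.133,"fingers":1},{"slide":[-0.190,-0.243,0],"roll":0.178,"fingers":1},{"slide":[-0.214,-0.317,0],"roll":0.222,"fingers":1},{"slide":[-0.227,-0.394,0],"roll":0.267,"fingers":1},{"slide":[-0.230,-0.471,0],"roll":0.311,"fingers":1},{"slide":[-0.222,-0.549,0],"roll":0.356,"fingers":1},{"slide":[-0.203,-0.625,0],"roll":0.400,"fingers":1},{"slide":[-0.174,-0.697,0],"roll":0.444,"fingers":1}]' >/dev/null; python3 st.py
python3 -m pendant '[{"slide":[-0.029,0.072,0],"roll":-0.044,"fingers":1},{"slide":[-0.048,0.148,0],"roll":-0.089,"fingers":1},{"slide":[-0.056,0.225,0],"roll":-0.133,"fingers":1},{"slide":[-0.054,0.303,0],"roll":-0.178,"fingers":1},{"slide":[-0.054,0.303,0],"roll":-0.178,"fingers":1},{"slide":[-0.054,0.303,0],"roll":-0.178,"fingers":1},{"slide":[-0.054,0.303,0],"roll":-0.178,"fingers":1},{"slide":[-0.054,0.303,0],"roll":-0.178,"fingers":1},{"slide":[-0.054,0.303,0],"roll":-0.178,"fingers":1},{"slide":[-0.054,0.303,0],"roll":-0.178,"fingers":1}]' >/dev/null; python3 st.py;python3 mark.py .547 -.019
python3 -m pendant '[{"slide":[0.014,0.077,0],"roll":-0.044,"fingers":1},{"slide":[0.025,0.115,0],"roll":-0.067,"fingers":1},{"slide":[0.025,0.115,0],"roll":-0.067,"fingers":1},{"slide":[0.025,0.115,0],"roll":-0.067,"fingers":1},{"slide":[0.025,0.115,0],"roll":-0.067,"fingers":1},{"slide":[0.025,0.115,0],"roll":-0.067,"fingers":1},{"slide":[0.025,0.115,0],"roll":-0.067,"fingers":1},{"slide":[0.025,0.115,0],"roll":-0.067,"fingers":1},{"slide":[0.025,0.115,0],"roll":-0.067,"fingers":1},{"slide":[0.025,0.115,0],"roll":-0.067,"fingers":1}]' >/dev/null; python3 st.py;python3 mark.py .547 -.019
```

```text
STATE [ 0.4714 -0.0549  0.0831] j [-0.275 -0.136  2.102  0.004  1.175  0.839] F [-4.5  5.3  9. ] M [1.32  0.008 0.284] gap 0.0201 55.5
STATE [ 0.4616 -0.0115  0.083 ] j [-0.184 -0.167  2.129 -0.004  1.182  1.499] F [-13.2  -4.4  15.4] M [-0.759  1.221 -0.506] gap 0.0198 56.5
(np.float64(167.68228703909784), 462, array([0.0009, 0.0035]), array([ 0.5467, -0.0189,  0.101 ]))
STATE [0.465  0.0062 0.083 ] j [-0.145 -0.157  2.121 -0.003  1.182  1.748] F [-14.8  -3.8  16.5] M [-0.667  1.415 -0.434] gap 0.0199 57.5
(np.float64(156.24486000439825), 463, array([0.0009, 0.0035]), array([ 0.5467, -0.0188,  0.101 ]))
```

```bash
python3 -m pendant '[{"slide":[0.014,0.036,0],"roll":-0.022,"fingers":1},{"slide":[0.029,0.072,0],"roll":-0.044,"fingers":1},{"slide":[0.029,0.072,0],"roll":-0.044,"fingers":1},{"slide":[0.029,0.072,0],"roll":-0.044,"fingers":1},{"slide":[0.029,0.072,0],"roll":-0.044,"fingers":1},{"slide":[0.029,0.072,0],"roll":-0.044,"fingers":1},{"slide":[0.029,0.072,0],"roll":-0.044,"fingers":1},{"slide":[0.029,0.072,0],"roll":-0.044,"fingers":1},{"slide":[0.029,0.072,0],"roll":-0.044,"fingers":1},{"slide":[0.029,0.072,0],"roll":-0.044,"fingers":1}]' >/dev/null; python3 st.py;python3 mark.py .547 -.019
python3 -m pendant '[{"slide":[0.019,0.034,0],"roll":-0.022,"fingers":1},{"slide":[0.039,0.067,0],"roll":-0.044,"fingers":1},{"slide":[0.039,0.067,0],"roll":-0.044,"fingers":1},{"slide":[0.039,0.067,0],"roll":-0.044,"fingers":1},{"slide":[0.039,0.067,0],"roll":-0.044,"fingers":1},{"slide":[0.039,0.067,0],"roll":-0.044,"fingers":1},{"slide":[0.039,0.067,0],"roll":-0.044,"fingers":1},{"slide":[0.039,0.067,0],"roll":-0.044,"fingers":1},{"slide":[0.039,0.067,0],"roll":-0.044,"fingers":1},{"slide":[0.039,0.067,0],"roll":-0.044,"fingers":1}]' >/dev/null; python3 st.py;python3 mark.py .547 -.019
```

```text
STATE [0.4691 0.0172 0.083 ] j [-0.121 -0.145  2.11  -0.003  1.182  1.91 ] F [-15.6  -1.4  17.2] M [-0.615  1.585 -0.37 ] gap 0.0198 58.6
(np.float64(149.73869083665127), 464, array([0.0009, 0.0035]), array([ 0.5467, -0.0188,  0.1011]))
STATE [0.4743 0.0269 0.0828] j [-0.098 -0.129  2.096 -0.004  1.181  2.07 ] F [-18.2  -2.6  19.1] M [-0.92   1.917  0.232] gap 0.0199 59.6
(np.float64(149.69855728303492), 472, array([0.0009, 0.0035]), array([ 0.5467, -0.0187,  0.1011]))
```

```bash
python3 -m pendant '[{"slide":[-0.039,-0.067,0],"roll":0.044,"fingers":1},{"slide":[-0.039,-0.067,0],"roll":0.044,"fingers":1},{"slide":[-0.039,-0.067,0.2],"roll":0.044,"fingers":1},{"slide":[-0.039,-0.067,0.4],"roll":0.044,"fingers":1},{"slide":[-0.039,-0.067,0.6],"roll":0.044,"fingers":1},{"slide":[-0.039,-0.067,0.75],"roll":0.044,"fingers":1},{"slide":[-0.039,-0.067,0.75],"roll":0.044,"fingers":1},{"slide":[-0.039,-0.067,0.75],"roll":0.044,"fingers":1},{"slide":[-0.039,-0.067,0.75],"roll":0.044,"fingers":1},{"slide":[-0.039,-0.067,0.75],"roll":0.044,"fingers":1}]' >/dev/null; python3 st.py; python3 mark.py .547 -.019
python3 -m pendant '[{"slide":[0.09,-0.81,0],"roll":0.422,"fingers":1},{"slide":[0.09,-0.81,0],"roll":0.422,"fingers":1},{"slide":[0.09,-0.81,0],"roll":0.422,"fingers":1},{"slide":[0.09,-0.81,0],"roll":0.422,"fingers":1},{"slide":[0.09,-0.81,0],"roll":0.422,"fingers":1},{"slide":[0.09,-0.81,0],"roll":0.422,"fingers":1},{"slide":[0.09,-0.81,0],"roll":0.422,"fingers":1},{"slide":[0.09,-0.81,0],"roll":0.422,"fingers":1},{"slide":[0.09,-0.81,0],"roll":0.422,"fingers":1},{"slide":[0.09,-0.81,0],"roll":0.422,"fingers":1}]' >/dev/null
python3 -m pendant '[{"slide":[0.08,-0.8,0],"roll":0,"fingers":1},{"slide":[0.08,-0.8,0],"roll":0,"fingers":1},{"slide":[0.08,-0.8,0],"roll":0,"fingers":1},{"slide":[0.08,-0.8,0],"roll":0,"fingers":1},{"slide":[0.08,-0.8,0],"roll":0,"fingers":1},{"slide":[0.08,-0.8,0],"roll":0,"fingers":1},{"slide":[0.08,-0.8,0],"roll":0,"fingers":1},{"slide":[0.08,-0.8,0],"roll":0,"fingers":1},{"slide":[0.08,-0.8,0],"roll":0,"fingers":1},{"slide":[0.08,-0.8,0],"roll":0,"fingers":1}]' >/dev/null; python3 st.py
python3 bolt.py .5503 -.161 b3; python3 mark.py .5503 -.161; python3 ringfit.py
```

```text
STATE [0.4694 0.0177 0.1916] j [-0.121 -0.282  2.03   0.     1.398  1.908] F [ 0.1  0.8 -3.8] M [-0.013  0.023 -0.067] gap 0.0202 60.7
(np.float64(148.82997334116544), 85, array([0.0009, 0.0035]), array([ 0.5468, -0.0189,  0.101 ]))
STATE [ 0.4962 -0.2236  0.1942] j [-0.56  -0.094  1.863  0.     1.372  0.142] F [-0.4 -0.3 -3.9] M [-0.023  0.024  0.02 ] gap 0.0199 62.8
theta deg 49.78 ring centre [ 0.5506 -0.1599  0.1632] tilt [ 1.e-04  2.e-04 -1.e+00]
2665 zmax 0.10509678150213822
(0.078, 0.086) 481 (array([ 0.55126403, -0.16172359]), np.float64(0.020952235387237603))
(0.088, 0.094) 500 (array([ 0.5512834, -0.1618127]), np.float64(0.01709216838803156))
(0.095, 0.1) 529 (array([ 0.55116444, -0.16169512]), np.float64(0.013127435897210117))
apex [ 0.55128441 -0.16172185  0.10259704] 681
(np.float64(144.43259427708492), 72, array([0.0008, 0.0034]), array([ 0.5504, -0.161 ,  0.1009]))
(array([0.082 , 0.0846, 0.0832, 0.0836]), array([0.0005, 0.0006, 0.0004, 0.0004]), np.float64(0.001028166559271731))
```

Bolt 3 is at (0.5512,-0.1617). I'll correct by (+0.6,-1.8) mm, lower the ring, make the first full stroke and return.

```bash
python3 -m pendant '[{"slide":[0.004,-0.012,-0.15],"roll":0,"fingers":1},{"slide":[0.004,-0.012,-0.30],"roll":0,"fingers":1},{"slide":[0.004,-0.012,-0.40],"roll":0,"fingers":1},{"slide":[0.004,-0.012,-0.45],"roll":0,"fingers":1},{"slide":[0.004,-0.012,-0.50],"roll":0,"fingers":1},{"slide":[0.004,-0.012,-0.55],"roll":0,"fingers":1},{"slide":[0.004,-0.012,-0.6],"roll":0,"fingers":1},{"slide":[0.004,-0.012,-0.65],"roll":0,"fingers":1},{"slide":[0.004,-0.012,-0.65],"roll":0,"fingers":1},{"slide":[0.004,-0.012,-0.65],"roll":0,"fingers":1}]' >/dev/null; python3 st.py
python3 -m pendant '[{"slide":[0,0,-0.02],"roll":0,"fingers":1},{"slide":[0,0,-0.04],"roll":0,"fingers":1},{"slide":[0,0,-0.06],"roll":0,"fingers":1},{"slide":[0,0,-0.08],"roll":0,"fingers":1},{"slide":[0,0,-0.09],"roll":0,"fingers":1},{"slide":[0,0,-0.1],"roll":0,"fingers":1},{"slide":[0,0,-0.1],"roll":0,"fingers":1},{"slide":[0,0,-0.1],"roll":0,"fingers":1},{"slide":[0,0,-0.1],"roll":0,"fingers":1},{"slide":[0,0,-0.1],"roll":0,"fingers":1}]' >/dev/null; python3 st.py
python3 -m pendant '[{"slide":[-0.056,0.054,0],"roll":-0.044,"fingers":1},{"slide":[-0.104,0.116,0],"roll":-0.089,"fingers":1},{"slide":[-0.143,0.183,0],"roll":-0.133,"fingers":1},{"slide":[-0.172,0.255,0],"roll":-0.178,"fingers":1},{"slide":[-0.191,0.331,0],"roll":-0.222,"fingers":1},{"slide":[-0.199,0.408,0],"roll":-0.267,"fingers":1},{"slide":[-0.197,0.486,0],"roll":-0.311,"fingers":1},{"slide":[-0.183,0.563,0],"roll":-0.356,"fingers":1},{"slide":[-0.159,0.637,0],"roll":-0.400,"fingers":1},{"slide":[-0.125,0.707,0],"roll":-0.444,"fingers":1}]' >/dev/null; python3 st.py
python3 -m pendant '[{"slide":[0.044,0.065,0],"roll":-0.044,"fingers":1},{"slide":[0.096,0.123,0],"roll":-0.089,"fingers":1},{"slide":[0.155,0.173,0],"roll":-0.133,"fingers":1},{"slide":[0.155,0.173,0],"roll":-0.133,"fingers":1},{"slide":[0.155,0.173,0],"roll":-0.133,"fingers":1},{"slide":[0.155,0.173,0],"roll":-0.133,"fingers":1},{"slide":[0.155,0.173,0],"roll":-0.133,"fingers":1},{"slide":[0.155,0.173,0],"roll":-0.133,"fingers":1},{"slide":[0.155,0.173,0],"roll":-0.133,"fingers":1},{"slide":[0.155,0.173,0],"roll":-0.133,"fingers":1}]' >/dev/null; python3 st.py; python3 mark.py .551 -.1615
python3 -m pendant '[{"slide":[-0.060,-0.050,0],"roll":0.044,"fingers":1},{"slide":[-0.112,-0.108,0],"roll":0.089,"fingers":1},{"slide":[-0.155,-0.173,0],"roll":0.133,"fingers":1},{"slide":[-0.190,-0.243,0],"roll":0.178,"fingers":1},{"slide":[-0.214,-0.317,0],"roll":0.222,"fingers":1},{"slide":[-0.227,-0.394,0],"roll":0.267,"fingers":1},{"slide":[-0.230,-0.471,0],"roll":0.311,"fingers":1},{"slide":[-0.222,-0.549,0],"roll":0.356,"fingers":1},{"slide":[-0.203,-0.625,0],"roll":0.400,"fingers":1},{"slide":[-0.174,-0.697,0],"roll":0.444,"fingers":1}]' >/dev/null; python3 st.py
python3 -m pendant '[{"slide":[0.039,-0.067,0],"roll":0.044,"fingers":1},{"slide":[0.087,-0.129,0],"roll":0.089,"fingers":1},{"slide":[0.143,-0.183,0],"roll":0.133,"fingers":1},{"slide":[0.143,-0.183,0],"roll":0.133,"fingers":1},{"slide":[0.143,-0.183,0],"roll":0.133,"fingers":1},{"slide":[0.143,-0.183,0],"roll":0.133,"fingers":1},{"slide":[0.143,-0.183,0],"roll":0.133,"fingers":1},{"slide":[0.143,-0.183,0],"roll":0.133,"fingers":1},{"slide":[0.143,-0.183,0],"roll":0.133,"fingers":1},{"slide":[0.143,-0.183,0],"roll":0.133,"fingers":1}]' >/dev/null; python3 st.py; python3 mark.py .551 -.1615
```

```text
STATE [ 0.4978 -0.2276  0.0978] j [-0.564  0.02   1.925 -0.002  1.192  0.14 ] F [-0.1 -5.2 -3.9] M [-0.857 -0.008 -0.212] gap 0.0201 63.9
STATE [ 0.4977 -0.2286  0.0837] j [-0.565  0.04   1.931 -0.004  1.165  0.139] F [-2.4 -8.8  3. ] M [-0.925  0.456 -0.022] gap 0.0199 64.9
STATE [ 0.4753 -0.1201  0.0833] j [-0.397 -0.09   2.059 -0.005  1.18   1.707] F [-21.1  -1.   17.9] M [-0.371  2.443  0.081] gap 0.0202 65.9
STATE [ 0.4997 -0.0926  0.0832] j [-3.300e-01 -4.600e-02  2.018e+00  1.000e-03  1.176e+00  2.186e+00] F [-15.6   6.9  14.8] M [ 0.297  1.829 -0.617] gap 0.0201 66.9
(np.float64(43.08529327638837), 459, array([0.0009, 0.0035]), array([ 0.5509, -0.1611,  0.1011]))
STATE [ 0.476  -0.1979  0.0833] j [-0.54  -0.033  2.005  0.003  1.169  0.573] F [-3.   5.2  7.6] M [1.072 0.107 0.306] gap 0.0201 68.0
STATE [ 0.4978 -0.2265  0.0834] j [-0.563  0.039  1.932  0.     1.166  0.14 ] F [-0.6 -1.4  5.6] M [0.155 0.013 0.052] gap 0.0197 69.0
(np.float64(43.463994080500015), 438, array([0.0009, 0.0035]), array([ 0.551 , -0.1618,  0.101 ]))
```

```bash
python3 -m pendant '[{"slide":[-0.056,0.054,0],"roll":-0.044,"fingers":1},{"slide":[-0.104,0.116,0],"roll":-0.089,"fingers":1},{"slide":[-0.143,0.183,0],"roll":-0.133,"fingers":1},{"slide":[-0.172,0.255,0],"roll":-0.178,"fingers":1},{"slide":[-0.191,0.331,0],"roll":-0.222,"fingers":1},{"slide":[-0.199,0.408,0],"roll":-0.267,"fingers":1},{"slide":[-0.197,0.486,0],"roll":-0.311,"fingers":1},{"slide":[-0.183,0.563,0],"roll":-0.356,"fingers":1},{"slide":[-0.183,0.563,0],"roll":-0.356,"fingers":1},{"slide":[-0.183,0.563,0],"roll":-0.356,"fingers":1}]' >/dev/null; python3 st.py; python3 mark.py .551 -.1615
python3 -m pendant '[{"slide":[0.024,0.074,0],"roll":-0.044,"fingers":1},{"slide":[0.058,0.144,0],"roll":-0.089,"fingers":1},{"slide":[0.058,0.144,0],"roll":-0.089,"fingers":1},{"slide":[0.058,0.144,0],"roll":-0.089,"fingers":1},{"slide":[0.058,0.144,0],"roll":-0.089,"fingers":1},{"slide":[0.058,0.144,0],"roll":-0.089,"fingers":1},{"slide":[0.058,0.144,0],"roll":-0.089,"fingers":1},{"slide":[0.058,0.144,0],"roll":-0.089,"fingers":1},{"slide":[0.058,0.144,0],"roll":-0.089,"fingers":1},{"slide":[0.058,0.144,0],"roll":-0.089,"fingers":1}]' >/dev/null; python3 st.py; python3 mark.py .551 -.1615
```

```text
STATE [ 0.4677 -0.1422  0.0832] j [-0.445 -0.096  2.065 -0.004  1.176  1.379] F [-15.1  -2.8  14.6] M [-0.481  1.671 -0.522] gap 0.0197 70.0
(np.float64(5.849791067777744), 483, array([0.001 , 0.0035]), array([ 0.5507, -0.1614,  0.1011]))
STATE [ 0.4763 -0.1197  0.0831] j [-3.970e-01 -8.900e-02  2.059e+00 -2.000e-03  1.177e+00  1.706e+00] F [-16.1   1.3  15.3] M [-0.037  1.652 -0.493] gap 0.0202 71.0
(np.float64(169.74297903760007), 478, array([0.001 , 0.0036]), array([ 0.5508, -0.1612,  0.1011]))
```

```bash
python3 -m pendant '[{"slide":[0.032,0.049,0],"roll":-0.033,"fingers":1},{"slide":[0.069,0.094,0],"roll":-0.067,"fingers":1},{"slide":[0.069,0.094,0],"roll":-0.067,"fingers":1},{"slide":[0.069,0.094,0],"roll":-0.067,"fingers":1},{"slide":[0.069,0.094,0],"roll":-0.067,"fingers":1},{"slide":[0.069,0.094,0],"roll":-0.067,"fingers":1},{"slide":[0.069,0.094,0],"roll":-0.067,"fingers":1},{"slide":[0.069,0.094,0],"roll":-0.067,"fingers":1},{"slide":[0.069,0.094,0],"roll":-0.067,"fingers":1},{"slide":[0.069,0.094,0],"roll":-0.067,"fingers":1}]' >/dev/null; python3 st.py; python3 mark.py .551 -.1615
python3 -m pendant '[{"slide":[0.041,0.041,0],"roll":-0.033,"fingers":1},{"slide":[0.041,0.041,0],"roll":-0.033,"fingers":1},{"slide":[0.041,0.041,0],"roll":-0.033,"fingers":1},{"slide":[0.041,0.041,0],"roll":-0.033,"fingers":1},{"slide":[0.041,0.041,0],"roll":-0.033,"fingers":1},{"slide":[0.041,0.041,0],"roll":-0.033,"fingers":1},{"slide":[0.041,0.041,0],"roll":-0.033,"fingers":1},{"slide":[0.041,0.041,0],"roll":-0.033,"fingers":1},{"slide":[0.041,0.041,0],"roll":-0.033,"fingers":1},{"slide":[0.041,0.041,0],"roll":-0.033,"fingers":1}]' >/dev/null; python3 st.py; python3 mark.py .551 -.1615
```

```text
STATE [ 0.4867 -0.1049  0.0831] j [-0.362 -0.072  2.043 -0.     1.176  1.951] F [-15.3   5.5  16.5] M [ 0.209  1.661 -0.437] gap 0.0195 72.1
(np.float64(158.13804274571768), 476, array([0.001 , 0.0036]), array([ 0.5508, -0.1612,  0.101 ]))
STATE [ 0.4925 -0.0987  0.083 ] j [-3.460e-01 -6.100e-02  2.032e+00 -1.000e-03  1.176e+00  2.070e+00] F [-15.8   3.6  18.6] M [ 0.15   1.88  -0.185] gap 0.0195 73.2
(np.float64(155.80814998202527), 477, array([0.001 , 0.0036]), array([ 0.5508, -0.1611,  0.101 ]))
```

```bash
python3 -m pendant '[{"slide":[0.045,0.037,0],"roll":-0.033,"fingers":1},{"slide":[0.045,0.037,0],"roll":-0.033,"fingers":1},{"slide":[0.045,0.037,0],"roll":-0.033,"fingers":1},{"slide":[0.045,0.037,0],"roll":-0.033,"fingers":1},{"slide":[0.045,0.037,0],"roll":-0.033,"fingers":1},{"slide":[0.045,0.037,0],"roll":-0.033,"fingers":1},{"slide":[0.045,0.037,0],"roll":-0.033,"fingers":1},{"slide":[0.045,0.037,0],"roll":-0.033,"fingers":1},{"slide":[0.045,0.037,0],"roll":-0.033,"fingers":1},{"slide":[0.045,0.037,0],"roll":-0.033,"fingers":1}]' >/dev/null; python3 st.py; python3 mark.py .551 -.1615
```

```text
STATE [ 0.4988 -0.0933  0.083 ] j [-3.310e-01 -4.700e-02  2.020e+00 -2.000e-03  1.177e+00  2.188e+00] F [-17.3   4.   18.7] M [-0.072  2.035  0.236] gap 0.02 74.2
(np.float64(155.28549342329777), 471, array([0.0009, 0.0035]), array([ 0.5508, -0.1611,  0.1011]))
```

Bolt 3 is at its stop too, with the same moment signature as bolt 2. Next I lift off and hover over the tray.

```bash
python3 -m pendant '[{"slide":[-0.045,-0.037,0],"roll":0.033,"fingers":1},{"slide":[-0.045,-0.037,0],"roll":0.033,"fingers":1},{"slide":[-0.045,-0.037,0.2],"roll":0.033,"fingers":1},{"slide":[-0.045,-0.037,0.4],"roll":0.033,"fingers":1},{"slide":[-0.045,-0.037,0.6],"roll":0.033,"fingers":1},{"slide":[-0.045,-0.037,0.8],"roll":0.033,"fingers":1},{"slide":[-0.045,-0.037,0.8],"roll":0.033,"fingers":1},{"slide":[-0.045,-0.037,0.8],"roll":0.033,"fingers":1},{"slide":[-0.045,-0.037,0.8],"roll":0.033,"fingers":1},{"slide":[-0.045,-0.037,0.8],"roll":0.033,"fingers":1}]' >/dev/null; python3 st.py; python3 mark.py .551 -.1615
python3 -m pendant '[{"slide":[0.03,-0.84,0],"roll":0.274,"fingers":1},{"slide":[0.03,-0.84,0],"roll":0.274,"fingers":1},{"slide":[0.03,-0.84,0],"roll":0.274,"fingers":1},{"slide":[0.03,-0.84,0],"roll":0.274,"fingers":1},{"slide":[0.03,-0.84,0],"roll":0.274,"fingers":1},{"slide":[0.03,-0.84,0],"roll":0.274,"fingers":1},{"slide":[0.03,-0.84,0],"roll":0.274,"fingers":1},{"slide":[0.03,-0.84,0],"roll":0.274,"fingers":1},{"slide":[0.03,-0.84,0],"roll":0.274,"fingers":1},{"slide":[0.03,-0.84,0],"roll":0.274,"fingers":1}]' >/dev/null
python3 -m pendant '[{"slide":[0.03,-0.84,0],"roll":0,"fingers":1},{"slide":[0.03,-0.84,0],"roll":0,"fingers":1},{"slide":[0.03,-0.84,0],"roll":0,"fingers":1},{"slide":[0.03,-0.84,0],"roll":0,"fingers":1},{"slide":[0.03,-0.84,0],"roll":0,"fingers":1},{"slide":[0.03,-0.84,0],"roll":0,"fingers":1},{"slide":[0.03,-0.84,0],"roll":0,"fingers":1},{"slide":[0.03,-0.84,0],"roll":0,"fingers":1},{"slide":[0.03,-0.84,0],"roll":0,"fingers":1},{"slide":[0.03,-0.84,0],"roll":0,"fingers":1}]' >/dev/null; python3 st.py
python3 - <<'E'
from ring import *
s,im,X,T=ring(); cv2.imwrite('pics/tray.png',im[...,::-1]); R=Ro.from_quat(s['eef_rot']).as_matrix(); print('theta',np.degrees(np.arctan2(R[1,0],R[0,0])))
P=X[(X[...,2]>.02)&(X[...,2]<.036)&(im.max(2)<70)&(np.hypot(X[...,0]-.517,X[...,1]+.35)<.16)]
print(len(P),P.min(0),P.max(0),cv2.minAreaRect(P[:,:2].astype(np.float32)*1000))
s,im,d,p=shot('top'); X=cloud(s,im,d,p)
E
python3 ringfit.py
```

```text
STATE [ 0.493  -0.099   0.1987] j [-0.346 -0.2    1.949  0.     1.397  2.068] F [-0.7 -0.1 -2.6] M [0.029 0.022 0.004] gap 0.0201 75.2
(np.float64(155.96991991856288), 88, array([0.001 , 0.0034]), array([ 0.5508, -0.1614,  0.101 ]))
STATE [ 0.5034 -0.3511  0.2017] j [-0.73   0.065  1.693  0.     1.384  0.823] F [ 1.3  0.1 -3.2] M [-0.031 -0.007  0.022] gap 0.0197 77.3
theta 1.0076243977771708
1706 [ 0.41305475 -0.42162133  0.02003223] [ 0.65231234 -0.21254385  0.0358537 ] ((531.4531860351562, -316.5403747558594), (240.0177459716797, 204.9669189453125), 1.3755494356155396)
(array([0.0825, 0.0843, 0.0832, 0.0831]), array([-0.0007, -0.0006, -0.0006, -0.0009]), np.float64(0.0019630361473187826))
```

View pics/tray.png

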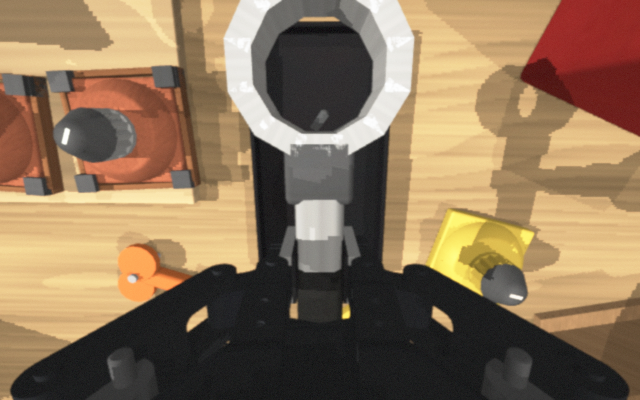

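The ring and handle are centred over the tray. Lowering and releasing with a small opening.

```bash
python3 -m pendant '[{"slide":[-0.01,0,-0.2],"roll":0,"fingers":1},{"slide":[-0.01,0,-0.4],"roll":0,"fingers":1},{"slide":[-0.01,0,-0.6],"roll":0,"fingers":1},{"slide":[-0.01,0,-0.8],"roll":0,"fingers":1},{"slide":[-0.01,0,-0.9],"roll":0,"fingers":1},{"slide":[-0.01,0,-0.95],"roll":0,"fingers":1},{"slide":[-0.01,0,-1],"roll":0,"fingers":1},{"slide":[-0.01,0,-1],"roll":0,"fingers":1},{"slide":[-0.01,0,-1],"roll":0,"fingers":1},{"slide":[-0.01,0,-1],"roll":0,"fingers":1}]' >/dev/null; python3 st.py
python3 -m pendant '[{"slide":[0,0,-0.02],"roll":0,"fingers":1},{"slide":[0,0,-0.04],"roll":0,"fingers":1},{"slide":[0,0,-0.06],"roll":0,"fingers":1},{"slide":[0,0,-0.08],"roll":0,"fingers":1},{"slide":[0,0,-0.09],"roll":0,"fingers":1},{"slide":[0,0,-0.1],"roll":0,"fingers":1},{"slide":[0,0,-0.1],"roll":0,"fingers":1},{"slide":[0,0,-0.1],"roll":0,"fingers":1},{"slide":[0,0,-0.1],"roll":0,"fingers":1},{"slide":[0,0,-0.1],"roll":0,"fingers":1}]' >/dev/null; python3 st.py
```

```text
STATE [ 0.5026 -0.3521  0.053 ] j [-0.732  0.23   1.78   0.     1.13   0.821] F [-0.3 -0.4 -2.6] M [0.033 0.024 0.025] gap 0.0198 78.5
STATE [ 0.502  -0.3516  0.0368] j [-0.732  0.252  1.785  0.     1.104  0.821] F [-1.7 -0.7 -0.7] M [ 0.18  -0.091  0.12 ] gap 0.0197 79.5
```

```bash
python3 -m pendant '[{"slide":[0,0,-0.005],"roll":0,"fingers":1},{"slide":[0,0,-0.005],"roll":0,"fingers":0.1},{"slide":[0,0,-0.005],"roll":0,"fingers":0.1},{"slide":[0,0,-0.005],"roll":0,"fingers":0.1},{"slide":[0,0,-0.005],"roll":0,"fingers":0.1},{"slide":[0,0,-0.005],"roll":0,"fingers":0.1},{"slide":[0,0,0.1],"roll":0,"fingers":0.1},{"slide":[0,0,0.3],"roll":0,"fingers":0.1},{"slide":[0,0,0.6],"roll":0,"fingers":0.1},{"slide":[0,0,0.9],"roll":0,"fingers":0.1}]' >/dev/null; python3 st.py
python3 -m pendant '[{"slide":[-0.9,0.3,0.6],"roll":0,"fingers":0.1},{"slide":[-0.9,0.3,0.6],"roll":0,"fingers":0.1},{"slide":[-0.9,0.3,0.6],"roll":0,"fingers":0.1},{"slide":[-0.9,0.3,0.6],"roll":0,"fingers":0.1},{"slide":[-0.9,0.3,0.6],"roll":0,"fingers":0.1},{"slide":[-0.9,0.3,0.6],"roll":0,"fingers":0.1},{"slide":[-0.9,0.3,0.6],"roll":0,"fingers":0.1},{"slide":[-0.9,0.3,0.6],"roll":0,"fingers":0.1},{"slide":[-0.9,0.3,0.6],"roll":0,"fingers":0.1},{"slide":[-0.9,0.3,0.6],"roll":0,"fingers":0.1}]' >/dev/null; python3 st.py
python3 - <<'E'
from mark import *
s,im,d,p=shot('top'); X=cloud(s,im,d,p); cv2.imwrite('pics/top_end.png',im[...,::-1])
for b in ((.5472,.147),(.547,-.019),(.551,-.1615)): print(mark(*b,cam='top'))
m=(X[...,2]>.02)&(X[...,2]<.05)&(np.abs(X[...,0]-.517)<.125)&(np.abs(X[...,1]+.35)<.06)
Q=X[m]; print(len(Q),Q.min(0),Q.max(0),np.median(Q[:,2]))
k=X[115:165,275:312].reshape(-1,3); k=k[(k[:,2]>.13)&(k[:,2]<.17)]; w,V=np.linalg.eigh(np.cov(k[:,:2].T)); print('knob bar',np.degrees(np.arctan2(V[1,1],V[0,1]))%180,k.mean(0))
E
```

```text
STATE [ 0.5015 -0.3511  0.1736] j [-0.732  0.086  1.719  0.     1.337  0.821] F [ 0.1 -0.6  0.2] M [-0.018  0.029 -0.027] gap 0.0381 80.5
STATE [ 0.367  -0.3064  0.2608] j [-0.851 -0.313  1.937 -0.     1.518  0.702] F [-0.   0.6  0.1] M [-0.006  0.01  -0.021] gap 0.0381 81.5
(None, 1)
(None, 0)
(None, 2)
599 [ 0.44191805 -0.39019146  0.02007479] [ 0.64119608 -0.31713748  0.0437615 ] 0.03515370061464998
knob bar 31.729829349469213 [0.6496583  0.01274359 0.14093121]
```

View pics/top_end.png

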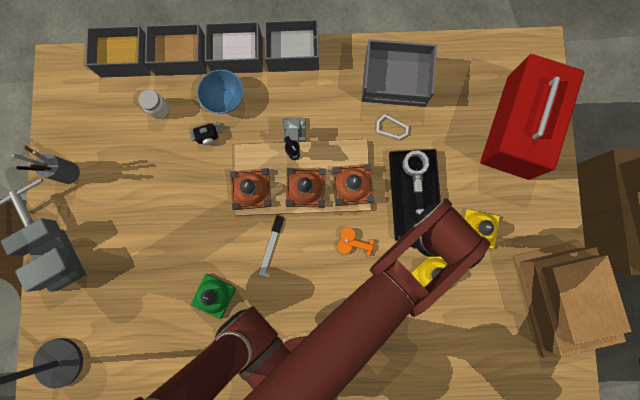

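The end picture shows the wrench flat in the tray (417,190), the bystanders where they were, and the knob bar at the expected angle. Handing in.

```bash
python3 -c "
from cell import bot
print(bot.close_job())"
```

```text
the job is handed in; nothing more can be done
None
```

I've handed in the job, which gave no verdict: the clamp knob is a quarter turn past touch (after first running it on to its end stop and backing off), all three red-hold bolts are at their stops, the wrench lies flat in the tray, and the bystanders are where they were.

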